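# Load a salami into the vee carriage of a kitchen slicer

## Robot

A 6-joint arm with a two-finger parallel gripper is mounted at the origin on the work surface. World frame = base frame: x ahead of the robot, y to its left, z up, the work surface at z = 0. Lengths are in m, angles in rad, forces in N, time in s.
With the tool pointing down it reaches from about 0.35 to 0.95 m from the base axis. Payload 17.4 kg.
Tool frame: the origin (TCP) lies midway between the tips of the shut fingers; the grasp point (between the pads) lies 19 mm behind it (robot.grasp_offset is the y of the grasp point in the tool frame, in m); y points along the fingers, x is the direction in which the jaws open and shut, and the axes are right-handed (so a half turn about y gives the same grasp; the last joint's range is limited). The gripper opens to 93 mm and grips with 3 to 60 N. Pads are 15 mm wide; open, the fingers measure 128 mm over their backs; the gripper's body (75 mm by 188 mm) begins 65 mm behind the grasp point.
Start: joints at [1.069, 0.116, 1.442, -0, 1.584, -0.038], TCP at [0.302, 0.604, 0.196] pointing down, gripper open.
Joint ranges: [-2.83, 2.83], [-0.83, 2.19], [0.07, 2.5], [-1.14, 4.28], [0.01, 3], [-2.97, 2.97]. Speed limits (rad/s): [1.89, 1.89, 2.22, 3.14, 3.14, 3.14].

## Interface

Orientations are given as a 3x3 rotation matrix whose columns are the frame's x, y, z axes.
In Python, from rig import robot gives the robot as it stands.
- The arm moves only by the tool step_arm, never from a script. Its argument "commands" is a list of rows, each a list of 7 numbers: the shift along the tool's x, y, z in units of 25 mm (1.0 is 25 mm), then the turn, a rotation vector about the tool's x, y, z in units of 5 degrees (1.0 is 5 degrees), then the gripper command: -1 is shut, 1 is fully open, values between are in proportion. A call has 1 to 20 rows; each row shifts and turns the commanded pose from where the row before left it, along the tool's axes as they then stand; what a row does not reach is not made up. A row lasts 1/12 s, in which the tool goes at most 41.7 mm and 7.16 degrees, less where a joint would pass 70% of its speed; a pose out of reach is approached as far as the arm can. A call is refused whole if a number of a shift passes 1 or a number of a turn 1, either way. A call with a gripper value outside its range is refused whole. The fingers move at their own pace and stop on an object; "squeeze" is the grip in N (left out, the last holds). Time passes only in rows, so rows that do not move let the fingers close. It gives the time, the measured TCP pose, the force and the opening at its end, in the units of the state.
- robot.sense(): the state, without advancing time (a new reading comes with each control period).
- robot.read_camera(name): name is "scene" or "side" or "wrist"; returns a dict with "image" (400x640x3 uint8, red, green, blue), "intrinsics" (3x3 intrinsics, pixels), "camera_from_world" (4x4, takes a point from world to camera coordinates); the wrist camera has in their place "tool_from_camera" (4x4, takes a point from camera to tool coordinates, whose origin is the TCP and whose axes are the tool frame's). Camera axes: x right, y down, z forward; pixel columns grow to the right and rows downward; lengths in m; the calibration is good to about 2 mm. The wrist camera is an equidistant fisheye: a pixel r from the principal point sees the ray r / f radians off the axis. A picture is of the moment at which its call begins: read the wrist's pose just before it. There is no depth.
- robot.close_job(): hands the job in, once; it reports no verdict.
The state is a dict: "t": time; "joint_pos": joint angles; "joint_vel": joint speeds; "tau": joint torques, N m; "position": TCP position; "tool_rot": TCP orientation; "ft_force": force on the tool from outside, world axes, zero at the start; "moment": the same for the moment, N m; "opening": finger opening in m.
Only numpy, scipy, OpenCV 4.12 (cv2) and the standard library are available. Lean on these libraries where they do the work, as an engineer would, in place of code of your own. Each camera call takes 0.05 s, during which the arm holds its last target.

## Task

Set up the food slicer: take the salami off the oak board, lower it gently into the vee of the slicer's carriage with its cut face towards the gauge plate so that it beds down on both flanks, then bring the pusher up until its sprung pad holds the salami firmly between pad and gauge plate, ready to slice. Do not drop, jam or squash the salami, and leave everything else standing where it is.

Things in the scene. Friction and masses are not known exactly. Their poses are not given: they have to be found in the camera images.
- sausage_center (a point): Centre of the whole salami (half-way along and half-way up): a firm, dark red-brown, straight round sausage 50 mm in diameter and 200 mm long, about 0.36 kg, lying on the oak board at the start. Its x axis runs along the sausage and points to the flat, freshly cut end; the other end is rounded.
- cut_face (a point): Centre of the salami's flat cut face, 100 mm from its centre; same axes as the salami (x points out of the face). The salami bruises if it is pressed on the gauge plate with more than about 15 N.
- slicer: Kitchen food slicer, fixed, switched off: white motor housing, upright round blade (180 mm); 350 x 500 mm, 235 mm high. Origin: on the counter below the axis of the carriage's vee, in the plane of the blade. z up; y level along the vee, pointing from the carriage to gauge plate and motor housing; x towards the blade, whose edge begins at x = 65 mm.
- gauge_zero (a point): Point on the vee's axis in the plane of the blade, 125 mm above the counter, axes as the slicer. The gauge plate (upright steel plate 155 mm wide, 120 mm tall) closes this end of the vee: its face stands 0 to 24 mm beyond this point (+y), as the thickness dial happens to be set. The setting differs each time and is not measured: feel for the plate.
- carriage: Steel carriage, fixed; same origin and axes as the slicer. An open-topped 90 degree V trough runs along y from -5 to -316 mm: bottom edge 90 mm above the counter, flanks rising at 45 degrees to 122 mm above it, 33 mm to either side. The flanks are cut away from y = -65 to -150 mm (only a 28 mm wide web, top at 80 mm, is left) so that fingers fit round the salami there.
- vee (a point): Where the axis of a salami bedded on both flanks runs: point on that axis in the middle of the gap in the flanks, at carriage x = 0, y = -107 mm, 125 mm above the counter; axes as the carriage, y along the vee towards the gauge plate. Do not press the salami into the vee with more than about 20 N.
- pusher: Black pusher that slides in the vee, on the side away from the gauge plate. Origin: centre of its upright grip, 18 mm thick (along x), 34 mm long (along y), 40 mm tall, 180 mm above the counter; axes as the carriage. It slides by hand along y only, from carriage y = -294 mm at most 100 mm towards the gauge plate, drags with about 9 N and stays where it is left.
- pad_face (a point): Centre of the face of the pusher's round rubber pad (42 mm across, on the vee's axis), looking to the gauge plate (+y), 34 mm ahead of the pusher's origin when free. The pad yields up to 4 mm on a spring: it begins to give at 2 N and is fully in at about 8 N. In a well loaded slicer the cut face touches the gauge plate and the pad is pressed most of its way in.
- tray: Oak tray in the shape of a chopping board, 360 x 350 mm and 18 mm thick with a handle on its +x side, lying still on the counter; origin under its centre.
- bento: Closed stainless three-tier bento, 132 x 92 mm, 131 mm high, on the tray; origin under its centre. Leave alone.
- cup: Pink plastic cup, 72 mm across, 85 mm high, on the tray; origin under its centre. Leave alone.
- bowl: White ceramic bowl, 110 mm across, 50 mm high, on the tray; origin under its centre. Leave alone.
- fork_left: Mint plastic fork, 142 mm long, lying on the tray. Leave alone.
- fork_right: The other mint plastic fork, 142 mm long, lying on the tray. Leave alone.
- pepper_mill: Dark wooden pepper mill, 56 mm across, 195 mm high, standing on the counter; origin under its centre. Leave alone.
- jar: Green glass jar with a metal lid, 70 mm across, 110 mm high, standing on the counter; origin under its centre. Leave alone.
- plate: White plate, 190 mm across, 18 mm high, lying on the counter; origin under its centre. Leave alone.
Not all that is in view belongs to the job. Leave any orange look-alike of the part that bears sausage_center alone.

How it is judged:
On the way:
1. the salami is bedded in the vee, cut face towards the gauge plate, the pusher not yet touching it (x of sausage_center in the frame of carriage between -0.003 and 0.003 m and z of sausage_center in the frame of carriage between 0.122 and 0.128 m and angle between the x axis of sausage_center and the y axis of carriage, either way round below 0.04 rad and contact force between sausage and pusher below 0.05 N and contact force between sausage and carriage above 1 N and y of cut_face in the frame of carriage above -0.06 m), for 0.2 s.
At the end, for the whole second after the job is handed in: The salami lies in the vee, its axis within 3 mm of the seated axis sideways and in height and within 0.04 rad of its direction, cut face on the gauge plate (more than 1 N) and pusher pad pressing on its rounded end (more than 3.5 N), at rest and let go (x of sausage_center in the frame of carriage between -0.003 and 0.003 m and z of sausage_center in the frame of carriage between 0.122 and 0.128 m and angle between the x axis of sausage_center and the y axis of carriage, either way round below 0.04 rad and y of cut_face in the frame of carriage above -0.002 m and contact force between sausage and slicer above 1 N and contact force between sausage and pusher above 3.5 N and linear speed of sausage below 0.01 m/s and contact force between the fingers and sausage below 0.05 N and contact force between the fingers and pusher below 0.05 N); the robot touches nothing.
It fails at once if the salami is squashed against the gauge plate (over 18 N) (contact force between sausage and slicer above 18 N).
It fails at once if the salami is forced into the vee (over 25 N) (contact force between sausage and carriage above 25 N).
It fails at once if the salami is dropped (linear speed of sausage above 0.35 m/s and contact force between the fingers and sausage below 0.05 N).
It fails at once if a bystander is moved more than 20 mm (distance of any of bento, cup, bowl, fork_left, fork_right, pepper_mill, jar, plate from where it was at the start of the episode above 0.02 m).
It also fails if it takes over 72 s, if anything falls off the work surface, if the arm or the gripper's body presses on something with over 40 N, if the wrist force passes 120 N, or if a joint passes its speed limit or range.

## Working session

There is one attempt and no reset: what is moved stays moved. The work goes in short steps, Python scripts to look and compute and a tool call to move; the robot and the scene stay as the last step left them, time stands still between calls to the robot, and variables do not carry over. Pictures are saved under pics/ and viewed, and the job is handed in when it is done.

Besides the shell and the picture viewer there is one more tool, called after "Request:" by a JSON object that holds its "op" and its "data", one argument or row to a line. step_arm: Moves the arm, as the interface text tells. Its arguments: {"type":"object","properties":{"commands":{"type":"array"},"squeeze":{"type":"number"}},"required":["commands"]}

```bash
ls; mkdir -p pics; python3 - <<'E'
from rig import robot
import cv2,numpy as np,json
s=robot.sense();print(s)
out={}
for n in("scene","side","wrist"):
    c=robot.read_camera(n);cv2.imwrite(f"pics/{n}0.png",c["image"][:,:,::-1])
    np.savez(f"{n}0.npz",**c)
    print(n,[ (k,np.round(v,4).tolist()) for k,v in c.items() if k!="image"])
E
```

```text
pics
{'t': 0.0, 'joint_pos': array([ 1.06917193e+00,  1.16529374e-01,  1.44226775e+00,  2.88230651e-05,
        1.58402844e+00, -3.77576100e-02]), 'joint_vel': array([ 0.00015854, -0.0003724 ,  0.00033745, -0.00047489, -0.00051724,
       -0.00047344]), 'tau': array([-3.35032462e-03, -7.21273756e+01, -6.22614098e+01,  7.77947553e-02,
        2.37046141e-02, -2.88947865e-05]), 'position': array([0.30186053, 0.60347552, 0.19517441]), 'tool_rot': array([[ 4.47408914e-01, -6.18114872e-04, -8.94329291e-01],
       [ 8.94328658e-01, -1.06715967e-03,  4.47409335e-01],
       [-1.23094252e-03, -9.99999240e-01,  7.53410933e-05]]), 'ft_force': array([ 0.21074712, -0.43950952,  0.73006257]), 'moment': array([ 0.03558017, -0.00323173,  0.00511468]), 'opening': 0.09264537623562678}
scene [('intrinsics', [[396.0881, 0.0, 317.2411], [0.0, 396.0881, 203.2799], [0.0, 0.0, 1.0]]), ('camera_from_world', [[0.0095, 1.0, 0.0004, 0.0068], [0.5224, -0.0047, -0.8527, -0.1338], [-0.8527, 0.0083, -0.5224, 2.0379], [0.0, 0.0, 0.0, 1.0]])]
side [('intrinsics', [[406.7973, 0.0, 315.2172], [0.0, 406.7973, 199.4748], [0.0, 0.0, 1.0]]), ('camera_from_world', [[0.919, -0.3939, -0.0168, -0.4562], [-0.3105, -0.697, -0.6464, 0.2332], [0.2429, 0.5992, -0.7628, 1.4368], [0.0, 0.0, 0.0, 1.0]])]
wrist [('intrinsics', [[309.7069, 0.0, 323.0327], [0.0, 309.7069, 194.9101], [0.0, 0.0, 1.0]]), ('tool_from_camera', [[1.0, 0.0005, -0.0007, -0.0003], [0.0008, -0.2375, 0.9714, -0.1893], [0.0003, -0.9714, -0.2375, 0.0651], [0.0, 0.0, 0.0, 1.0]])]
```

View pics/scene0.png

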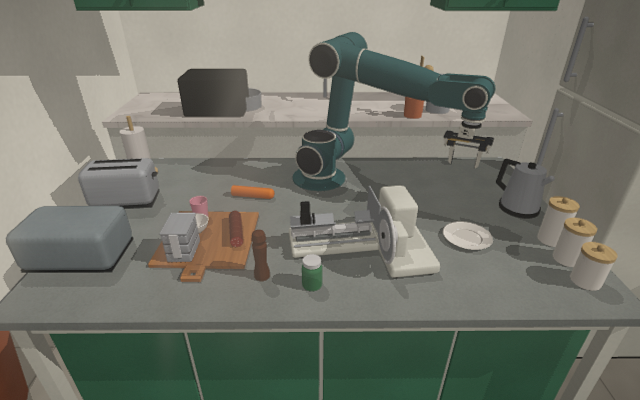

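View pics/side0.png

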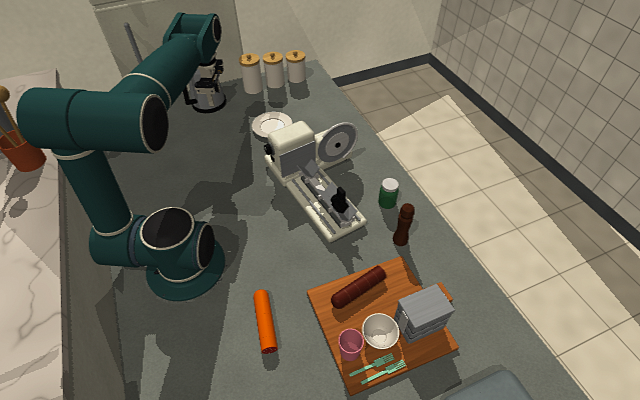

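View pics/wrist0.png

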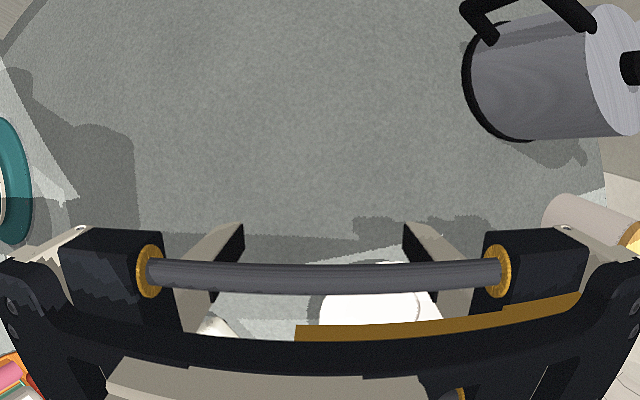

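Two candidates: the dark red-brown sausage on the oak board (scene 236,229; side 358,286) and the orange one on the counter (scene 252,192; side 265,320). The first fits the description. I'll confirm it in crops.

```bash
python3 - <<'E'
import cv2
a=cv2.imread("pics/side0.png")[235:355,290:470]; b=cv2.imread("pics/scene0.png")[185:295,150:290]
cv2.imwrite("pics/cs.png",cv2.resize(a,None,fx=4.4,fy=4.4,interpolation=cv2.INTER_CUBIC))
cv2.imwrite("pics/cb.png",cv2.resize(b,None,fx=5,fy=5,interpolation=cv2.INTER_CUBIC))
a=cv2.imread("pics/side0.png")[110:250,250:390]; b=cv2.imread("pics/scene0.png")[175:285,275:450]
cv2.imwrite("pics/ds.png",cv2.resize(a,None,fx=4,fy=4,interpolation=cv2.INTER_CUBIC))
cv2.imwrite("pics/db.png",cv2.resize(b,None,fx=4.5,fy=4.5,interpolation=cv2.INTER_CUBIC))
E
```

```text
(no output)
```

View pics/cs.png

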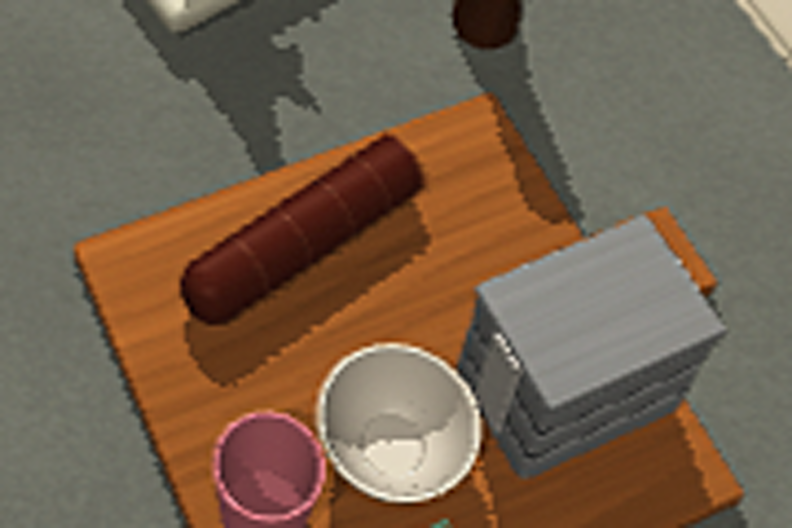

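View pics/cb.png

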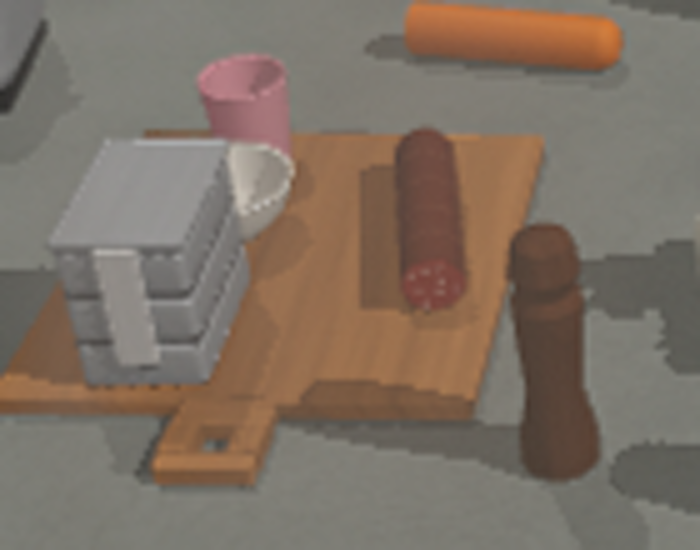

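View pics/ds.png

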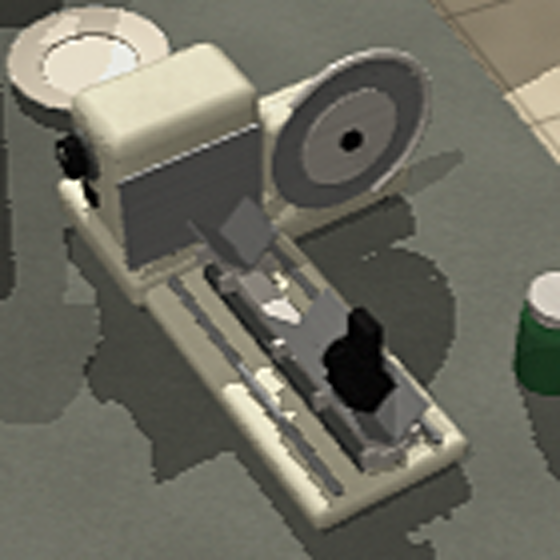

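View pics/db.png

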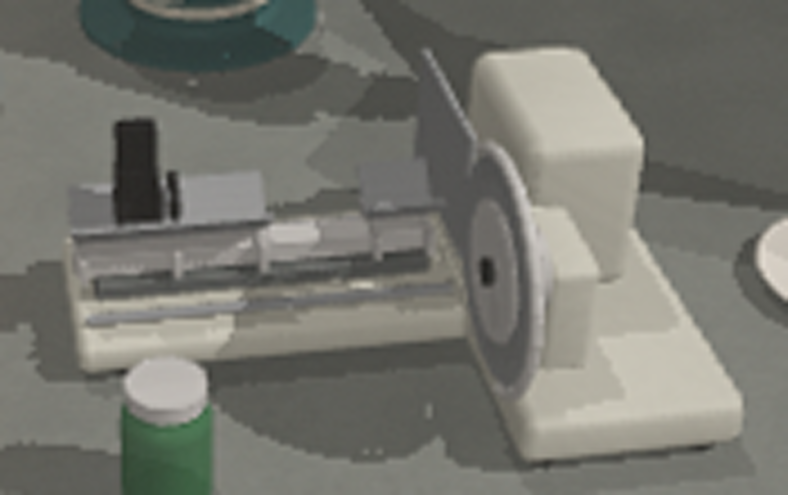

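The crop confirms it: dark red-brown on the oak board, with the speckled cut face towards +x (scene ~237,242) and the rounded end near the robot. Next I'll fit the salami silhouette and a coarse slicer pose.

```bash
cat > h.py <<'E'
import numpy as np,cv2
from scipy.optimize import least_squares
def load(n):
    c=np.load(n);return c["image"],c["intrinsics"],c["camera_from_world"]
def proj(K,T,P):
    P=np.atleast_2d(P);q=P@T[:3,:3].T+T[:3,3];q=q@K.T;return q[:,:2]/q[:,2:]
def slicerW(p,P):
    x,y,a=p;P=np.atleast_2d(P);c,s=np.cos(a),np.sin(a)
    return np.c_[x+c*P[:,0]-s*P[:,1],y+s*P[:,0]+c*P[:,1],P[:,2]]
def wristproj(K,Tc,pos,R,P):
    # world->tool->cam, equidistant
    P=np.atleast_2d(P);t=(P-pos)@R
    c=(t-Tc[:3,3])@Tc[:3,:3]
    r=np.hypot(c[:,0],c[:,1]);th=np.arctan2(r,c[:,2])
    return np.c_[K[0,2]+K[0,0]*th*c[:,0]/r,K[1,2]+K[1,1]*th*c[:,1]/r]
def wristray(K,Tc,pos,R,uv):
    d=(np.atleast_2d(uv)-[K[0,2],K[1,2]])/K[0,0];th=np.hypot(d[:,0],d[:,1])
    v=np.c_[d*(np.sin(th)/th)[:,None],np.cos(th)]
    return pos+R@Tc[:3,3],v@Tc[:3,:3].T@R.T
E
python3 - <<'E'
from h import *
def salpts(x,y,z,a):
    u=np.linspace(-.1,.1,81);ph=np.linspace(0,2*np.pi,48)
    # rounded end at -x : hemisphere-ish
    r=np.where(u<-.075,np.sqrt(np.clip(.025**2-(u+.075)**2,0,1)),.025)
    U,F=np.meshgrid(u,ph);Rr=np.tile(r,(48,1))
    lx=U.ravel();ly=(Rr*np.cos(F)).ravel();lz=(Rr*np.sin(F)).ravel()
    return np.c_[x+np.cos(a)*lx-np.sin(a)*ly,y+np.sin(a)*lx+np.cos(a)*ly,z+lz]
obs={}
for n,roi in(("scene",(222,205,250,256)),("side",(320,255,400,315))):
    im,K,T=load(n+"0.npz");hsv=cv2.cvtColor(im,cv2.COLOR_RGB2HSV)
    x0,y0,x1,y1=roi;sub=im[y0:y1,x0:x1].astype(int)
    R,G,B=sub[...,0],sub[...,1],sub[...,2]
    m=((R>1.5*G)&(np.abs(G-B)<0.12*R)) .astype(np.uint8)
    m=cv2.morphologyEx(m,cv2.MORPH_CLOSE,np.ones((3,3)))
    k,l,st,_=cv2.connectedComponentsWithStats(m);b=1+np.argmax(st[1:,4]);m=(l==b).astype(np.uint8)
    print(n,st[b])
    full=np.zeros(im.shape[:2],np.uint8);full[y0:y1,x0:x1]=m
    obs[n]=(full,K,T)
    cv2.imwrite(f"pics/m_{n}.png",cv2.resize(np.hstack([m*255,cv2.cvtColor(im[y0:y1,x0:x1],cv2.COLOR_RGB2GRAY)]),None,fx=5,fy=5,interpolation=0))
def feats(full): 
    c,_=cv2.findContours(full,cv2.RETR_EXTERNAL,cv2.CHAIN_APPROX_NONE);return max(c,key=len)[:,0]
def sil(K,T,p):
    return cv2.convexHull(proj(K,T,salpts(*p)).astype(np.float32))
D={n:feats(o[0]) for n,o in obs.items()}
def res(p):
    r=[]
    for n,(f,K,T) in obs.items():
        h=sil(K,T,(p[0],p[1],.043,p[2]))
        r+=[cv2.pointPolygonTest(h,(float(a),float(b)),True)-0.4 for a,b in D[n]]
    return np.array(r)
s=least_squares(res,[.65,-.22,0.],loss="soft_l1",diff_step=1e-4,x_scale=[.01,.01,.1]);print(s.x,np.sqrt(np.mean(res(s.x)**2)))
for n in obs:
  o=dict(obs);obs={n:o[n]};t=least_squares(res,s.x,loss="soft_l1",diff_step=1e-4,x_scale=[.01,.01,.1]);print(n,t.x,np.sqrt(np.mean(res(t.x)**2)));obs=o
# slicer clicks: scene db crop
F=[("scene",(70,187),(-.033,-.316,.122)),("scene",(264,174),(-.033,-.150,.122)),("scene",(78,234),(.033,-.316,.122)),("scene",(268,219),(.033,-.150,.122)),("scene",(360,165),(-.033,-.065,.122)),("scene",(428,158),(-.033,-.005,.122)),("scene",(137,121),(0,-.294,.2))]
C={}
for n in("scene","side"):_,K,T=load(n+"0.npz");C[n]=(K,T)
def r2(p):
    r=[]
    for n,c,P in F:
        c=np.array(c,float); px=(c+.5)/4.5-.5+[275,175] if n=="scene" else (c+.5)/4-.5+[250,110]
        r.append(proj(*C[n],slicerW(p,P))[0]-px)
    return np.ravel(r)
s=least_squares(r2,[.7,.2,0.],x_scale=.01);print(s.x);print(r2(s.x).reshape(-1,2).round(1))
E
```

```text
scene [  8  31  13  11 100]
side [ 11  11  54  42 858]
[ 0.49935659 -0.33836479  6.48474578] 1.220705443263759
scene [ 0.49937477 -0.3471374   6.55128527] 2.332120590188605
side [ 0.49960336 -0.33815779  6.48947762] 0.6504495998715148
[0.53604587 0.20628007 0.14695893]
[[ 1.   0.2]
 [ 0.8 -0.6]
 [ 1.  -0.4]
 [ 3.3 -1. ]
 [ 1.  -0.4]
 [ 0.8 -0.1]
 [-7.7  1.4]]
```

```bash
python3 -c "
import cv2;a=cv2.imread('pics/m_scene.png');b=cv2.imread('pics/m_side.png');print(a.shape,b.shape)"
```

```text
(255, 280, 3) (300, 800, 3)
```

View pics/m_side.png

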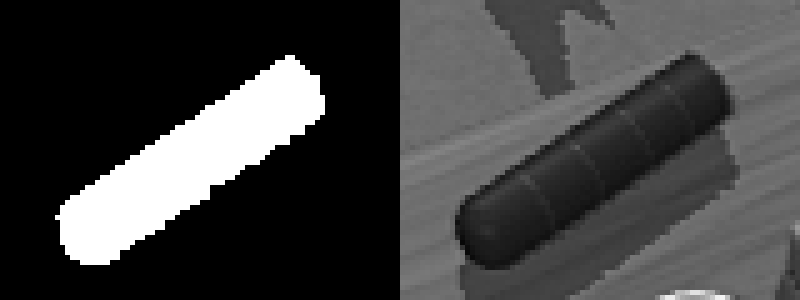

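Request:
{"op": "step_arm", "data": {
  "commands": [
    [0,-1,0,0,1,0,1],
    [0,-1,0,0,1,0,1],
    [0,-1,0,0,1,0,1],
    [0,-1,0,0,1,0,1],
    [0,-1,0,0,1,0,1],
    [0,-1,0,0,1,0,1],
    [0,-1,0,0,1,0,1],
    [0,-1,0,0,1,0,1],
    [0,0,0,0,1,0,1],
    [0,0,0,0,1,0,1],
    [0,0,0,0,1,0,1],
    [0,0,0,0,0,0,1]
  ]
}}

```text
t: 1.15
position: [0.302, 0.6037, 0.3956]
tool_rot: [[0.99, -0.0, -0.142], [0.142, -0.0, 0.99], [-0.0, -1.0, -0.0]]
ft_force: [-0.6, 0.7, 0.1]
opening: 0.093
```

Request:
{"op": "step_arm", "data": {
  "commands": [
    [0.2,0,-1,0,0,0,1],
    [0.2,0,-1,0,0,0,1],
    [0.2,0,-1,0,0,0,1],
    [0.2,0,-1,0,0,0,1],
    [0.2,0,-1,0,0,0,1],
    [0.2,0,-1,0,0,0,1],
    [0.2,0,-1,0,0,0,1],
    [0.2,0,-1,0,0,0,1],
    [0.2,0,-1,0,0,0,1],
    [0.2,0,-1,0,0,0,1],
    [0.2,0,-1,0,0,0,1],
    [0.2,0,-1,0,0,0,1],
    [0.2,0,-1,0,0,0,1],
    [0.2,0,-1,0,0,0,1],
    [0.2,0,-1,0,0,0,1],
    [0.2,0,-1,0,0,0,1],
    [0.2,0,-1,0,0,0,1],
    [0,0,0,0,0,0,1],
    [0,0,0,0,0,0,1]
  ]
}}

```text
t: 2.73
position: [0.4485, 0.1949, 0.3959]
tool_rot: [[0.989, -0.0, -0.147], [0.147, 0.0, 0.989], [-0.0, -1.0, 0.0]]
ft_force: [-0.6, -0.3, 0.3]
opening: 0.093
```

```bash
cat > snap.py <<'E'
import sys,cv2,numpy as np
from rig import robot
tag=sys.argv[1]
s=robot.sense();c=robot.read_camera("wrist")
np.savez(tag+".npz",pos=s["position"],R=s["tool_rot"],**c)
cv2.imwrite(f"pics/{tag}.png",c["image"][:,:,::-1])
print(s["t"],s["position"].round(4),s["tool_rot"].round(4).tolist(),s["ft_force"].round(2),s["opening"],s["joint_pos"].round(2))
E
python3 snap.py w1
```

```text
2.7333 [0.4485 0.1949 0.3959] [[0.9891, -0.0001, -0.147], [0.147, 0.0, 0.9891], [-0.0001, -1.0, 0.0001]] [-0.63 -0.32  0.29] 0.09301471743751658 [ 0.36 -0.27  1.48  0.    1.93  0.21]
```

View pics/w1.png

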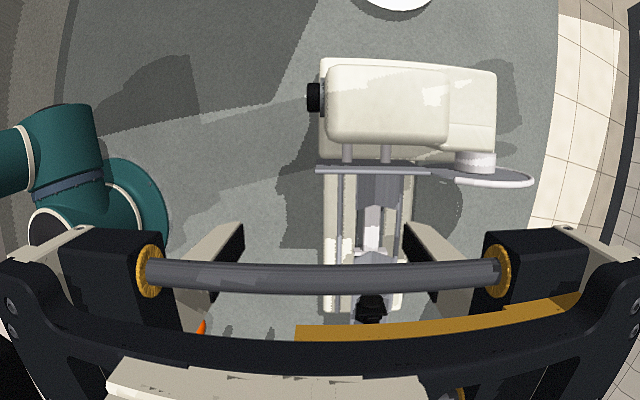

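The wrist view shows the slicer square to the tool. The gauge plate is at row ~170, with the trough running down column ~372. I'll back off 150 mm in −y to get the carriage clear of the bar.

Request:
{"op": "step_arm", "data": {
  "commands": [
    [0.3,0,-1,0,0,0,1],
    [0.3,0,-1,0,0,0,1],
    [0.3,0,-1,0,0,0,1],
    [0.3,0,-1,0,0,0,1],
    [0.3,0,-1,0,0,0,1],
    [0.3,0,-1,0,0,0,1],
    [0.3,0,-1,0,0,0,1],
    [0,0,0,0,0,0,1],
    [0,0,0,0,0,0,1],
    [0,0,0,0,0,0,1]
  ]
}}

```text
t: 3.62
position: [0.5258, 0.0313, 0.3959]
tool_rot: [[0.989, -0.0, -0.148], [0.148, 0.0, 0.989], [-0.0, -1.0, 0.0]]
ft_force: [0.8, 0.9, 0.4]
opening: 0.0931
```

```bash
python3 snap.py w2; python3 -c "
import cv2
a=cv2.imread('pics/w2.png')[60:260,250:450]
cv2.imwrite('pics/w2c.png',cv2.resize(a,None,fx=3,fy=3,interpolation=cv2.INTER_CUBIC))"
```

```text
3.6167 [0.5258 0.0313 0.3959] [[0.989, -0.0003, -0.1479], [0.1479, 0.0003, 0.989], [-0.0002, -1.0, 0.0003]] [0.83 0.86 0.38] 0.09309474395104513 [ 0.01 -0.19  1.42  0.    1.91 -0.14]
```

View pics/w2c.png

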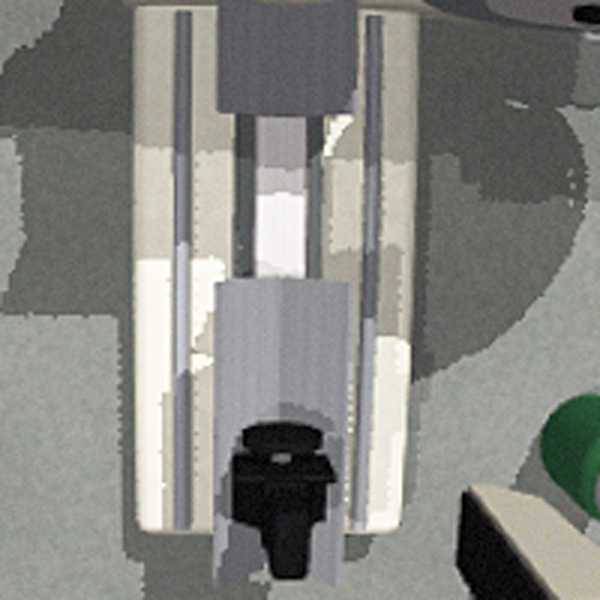

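View pics/w2.png

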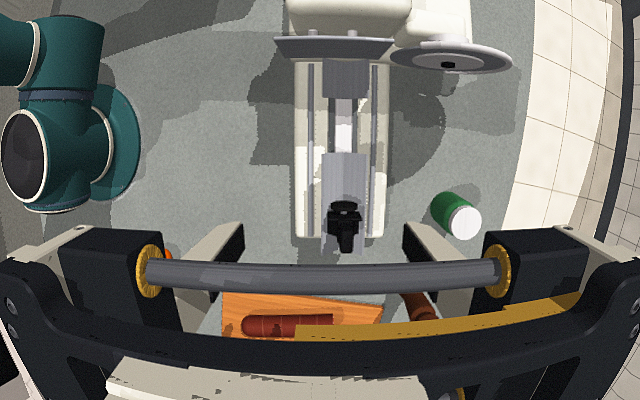

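```bash
python3 - <<'E'
from h import *
c=np.load("w2.npz");K,Tc,pos,R=c["intrinsics"],c["tool_from_camera"],c["pos"],c["R"]
F=[((216,281),(-.033,-.150,.122)),((350,281),(.033,-.150,.122)),((213,583),(-.033,-.316,.122)),((335,585),(.033,-.316,.122)),((217,110),(-.033,-.065,.122)),((356,113),(.033,-.065,.122))]
px=np.array([(np.array(a)+.5)/3-.5+[250,60] for a,_ in F]);P=np.array([b for _,b in F])
f=lambda p:(wristproj(K,Tc,pos,R,slicerW(p,P))-px).ravel()
s=least_squares(f,[.536,.206,.147],x_scale=.01);print(s.x);print(f(s.x).reshape(-1,2).round(2))
# offset-robust: width free
for z in(.119,.122,.125):
  g=lambda p:(wristproj(K,Tc,pos,R,slicerW(p[:3],np.c_[P[:,0]*p[3],P[:,1],P[:,2]*0+z]))-px).ravel()
  t=least_squares(g,[.536,.206,.147,1],x_scale=.01);print(z,t.x,abs(t.fun).max())
im=c["image"][180:260,300:390,::-1]
e=cv2.convertScaleAbs(im,alpha=4);cv2.imwrite("pics/w2p.png",cv2.resize(e,None,fx=7,fy=7,interpolation=cv2.INTER_CUBIC))
E
```

```text
[0.53413965 0.20062755 0.1363465 ]
[[ 0.5  -0.63]
 [-0.43  0.18]
 [ 0.32  0.73]
 [-0.26  0.22]
 [ 0.87 -0.28]
 [-1.02 -0.08]]
0.119 [0.53441941 0.20027313 0.13624943 1.03321874] 0.5847504964176835
0.122 [0.53415846 0.20062449 0.13633535 1.02693819] 0.7235202120533017
0.125 [0.53389748 0.2009747  0.13642292 1.02066052] 1.281970610093282
```

View pics/w2p.png

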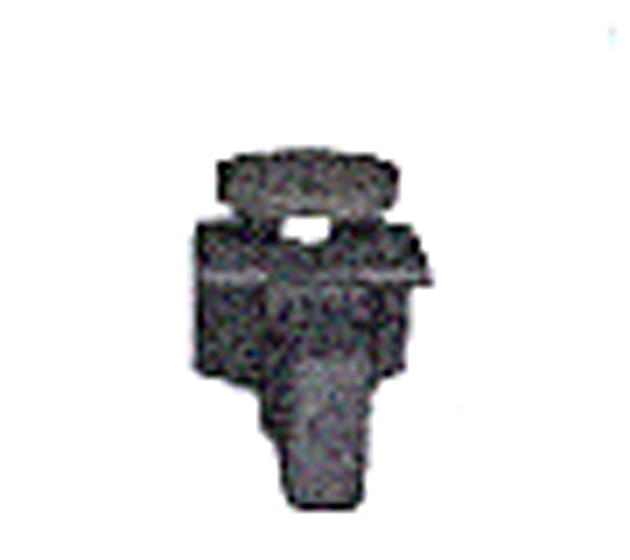

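```bash
python3 - <<'E'
from h import *
c=np.load("w2.npz");K,Tc,pos,R=c["intrinsics"],c["tool_from_camera"],c["pos"],c["R"]
p=[.5341,.2006,.1363]
def sl(uv,z):
    o,d=wristray(K,Tc,pos,R,uv);w=o+d*((z-o[2])/d[:,2])[:,None]
    ca,sa=np.cos(p[2]),np.sin(p[2]);dx=w[:,0]-p[0];dy=w[:,1]-p[1]
    return np.c_[ca*dx+sa*dy,-sa*dx+ca*dy].round(4)
f=lambda a:(np.array(a)+.5)/7-.5+[300,180]
print("grip top rear/front",sl(f([(325,507),(327,360)]),.2))
print("pad top",sl(f([(307,150)]),.146),sl(f([(307,155)]),.125))
# salami rounded end check
for n in("scene","side"):
    im,K2,T=load(n+"0.npz")
    q=proj(K2,T,slicerW(p,[(-.033,-.316,.122),(.033,-.316,.122),(-.033,-.15,.122),(.033,-.15,.122),(-.033,-.065,.122),(.033,-.065,.122),(0,-.294,.2),(0,-.267,.2)]));print(n,q.round(1).tolist())
E
```

```text
grip top rear/front [[ 0.0012 -0.2755]
 [ 0.0004 -0.2449]]
pad top [[-0.0008 -0.2181]] [[ 0.0007 -0.2248]]
scene [[289.7, 215.6], [291.3, 225.4], [332.6, 212.2], [335.8, 221.7], [354.1, 210.5], [358.1, 219.9], [295.7, 202.2], [303.1, 201.6]]
side [[340.7, 218.8], [356.5, 210.9], [315.9, 188.4], [331.0, 181.4], [304.4, 174.2], [319.2, 167.7], [346.0, 196.1], [341.6, 191.0]]
```

Request:
{"op": "step_arm", "data": {
  "commands": [
    [-0.5,0,-0.92,0,0,0,1],
    [-0.5,0,-0.92,0,0,0,1],
    [-0.5,0,-0.92,0,0,0,1],
    [-0.5,0,-0.92,0,0,0,1],
    [-0.5,0,-0.92,0,0,0,1],
    [-0.5,0,-0.92,0,0,0,1],
    [-0.5,0,-0.92,0,0,0,1],
    [-0.5,0,-0.92,0,0,0,1],
    [-0.5,0,-0.92,0,0,0,1],
    [-0.5,0,-0.92,0,0,0,1],
    [-0.5,0,-0.92,0,0,0,1],
    [-0.5,0,-0.92,0,0,0,1],
    [-0.5,0,-0.92,0,0,0,1],
    [-0.5,0,-0.92,0,0,0,1],
    [-0.5,0,-0.92,0,0,0,1],
    [-0.5,0,-0.92,0,0,0,1],
    [0,0,0,0,0,0,1]
  ]
}}

```text
t: 5.08
position: [0.3813, -0.3649, 0.3954]
tool_rot: [[0.989, -0.001, -0.146], [0.146, -0.0, 0.989], [-0.001, -1.0, 0.0]]
ft_force: [-0.7, 0.7, -0.4]
opening: 0.0931
```

Request:
{"op": "step_arm", "data": {
  "commands": [
    [0,0,0,0,1,0,1],
    [0,0,0,0,1,0,1],
    [0,0.2,0,0,1,0,1],
    [0,0.2,0,0,1,0,1],
    [0,0.2,0,0,1,0,1],
    [0,0.2,0,0,1,0,1],
    [0,0.2,0,0,1,0,1],
    [0,0.2,0,0,1,0,1],
    [0,0.2,0,0,1,0,1],
    [0,0.2,0,0,1,0,1],
    [0,0.2,0,0,1,0,1],
    [0,0.2,0,0,1,0,1],
    [0,0.2,0,0,1,0,1],
    [0,0.2,0,0,1,0,1],
    [0,0.2,0,0,1,0,1],
    [0,0.2,0,0,1,0,1],
    [0,0.2,0,0,1,0,1],
    [0,0,0,0,0.3,0,1],
    [0,0,0,0,0,0,1],
    [0,0,0,0,0,0,1]
  ]
}}

```text
t: 6.75
position: [0.3826, -0.362, 0.3213]
tool_rot: [[0.21, 0.0, 0.978], [-0.978, -0.0, 0.21], [0.0, -1.0, 0.0]]
ft_force: [0.6, -0.8, 0.6]
opening: 0.0928
```

```bash
python3 snap.py w3
```

```text
6.75 [ 0.3826 -0.362   0.3213] [[0.2095, 0.0004, 0.9778], [-0.9778, -0.0003, 0.2095], [0.0004, -1.0, 0.0004]] [ 0.56 -0.81  0.56] 0.09283305574675887 [-0.81 -0.21  1.56  0.    1.8   0.55]
```

View pics/w3.png

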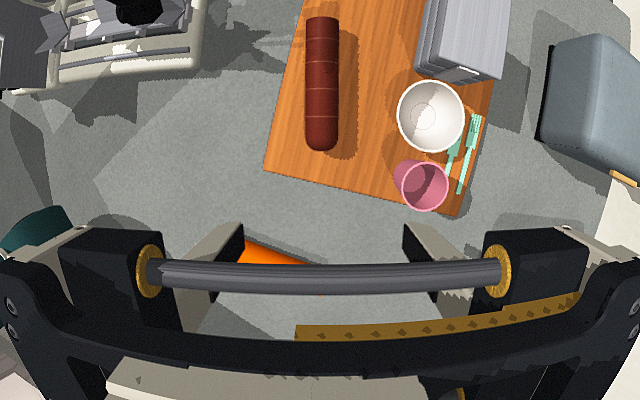

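The salami is in clear view: rounded end at (320,150), cut end at (322,18), nearly parallel to the tool z axis. I'll fit its silhouette.

```bash
cat > salfit.py <<'E'
from h import *
def salpts(x,y,z,a):
    u=np.linspace(-.1,.1,121);ph=np.linspace(0,2*np.pi,72)
    r=np.where(u<-.075,np.sqrt(np.clip(.025**2-(u+.075)**2,0,1)),.025)
    U,F=np.meshgrid(u,ph);Rr=np.tile(r,(72,1))
    lx=U.ravel();ly=(Rr*np.cos(F)).ravel();lz=(Rr*np.sin(F)).ravel()
    return np.c_[x+np.cos(a)*lx-np.sin(a)*ly,y+np.sin(a)*lx+np.cos(a)*ly,z+lz]
def mask(im,roi):
    x0,y0,x1,y1=roi;sub=im[y0:y1,x0:x1].astype(int)
    R,G,B=sub[...,0],sub[...,1],sub[...,2]
    m=((R>1.5*G)&(np.abs(G-B)<0.15*R)&(R<150)).astype(np.uint8)
    m=cv2.morphologyEx(m,cv2.MORPH_CLOSE,np.ones((5,5)))
    k,l,st,_=cv2.connectedComponentsWithStats(m);b=1+np.argmax(st[1:,4])
    f=np.zeros(im.shape[:2],np.uint8);f[y0:y1,x0:x1]=l==b
    return f
E
python3 - <<'E'
from salfit import *
c=np.load("w3.npz");K,Tc,pos,R=c["intrinsics"],c["tool_from_camera"],c["pos"],c["R"]
m=mask(c["image"],(285,2,360,165));cv2.imwrite("pics/m3.png",m*255)
cn,_=cv2.findContours(m,cv2.RETR_EXTERNAL,cv2.CHAIN_APPROX_NONE);D=max(cn,key=len)[:,0]
print(D.min(0),D.max(0))
def res(p):
    h=cv2.convexHull(wristproj(K,Tc,pos,R,salpts(p[0],p[1],.043,p[2])).astype(np.float32))
    return np.array([cv2.pointPolygonTest(h,(float(a),float(b)),True)-.4 for a,b in D])
s=least_squares(res,[.5,-.338,.206],loss="soft_l1",diff_step=1e-3,x_scale=[.01,.01,.1]);print(s.x,np.sqrt(np.mean(res(s.x)**2)))
p=s.x
tz=R[:,2][:2];tx=R[:,0][:2]
g=p[:2]-.01*np.array([np.cos(p[2]),np.sin(p[2])])
d=g-pos[:2];print("tool x,z units",d@tx/.025,d@tz/.025,"down",(pos[2]-(.043-.019))/.025,"toolz ang",np.arctan2(tz[1],tz[0]))
E
```

```text
[305  17] [338 150]
[ 0.49963137 -0.33558857  0.20728303] 0.6683244787879257
tool x,z units -0.055541040314328924 4.398752057786708 down 11.89176103131601 toolz ang 0.2110748284132129
```

```bash
python3 - <<'E'
from h import *
c=np.load("w3.npz");K,Tc,pos,R=c["intrinsics"],c["tool_from_camera"],c["pos"],c["R"]
im=c["image"][0:220,240:530,::-1];cv2.imwrite("pics/w3c.png",cv2.resize(im,None,fx=2.7,fy=2.7,interpolation=cv2.INTER_CUBIC))
g=np.array([.4896,-.338])
def at(uv,z):
    o,d=wristray(K,Tc,pos,R,[uv]);w=(o+d*((z-o[2])/d[:,2])[:,None])[0]
    e=w[:2]-g;return (e@R[:2,0]).round(3),(e@R[:2,2]).round(3)
for uv,z in(((416,70),.149),((500,85),.149),((425,0),.149),((416,75),.018),((414,0),.149),((397,115),.068),((401,185),.103)):print(uv,z,at(uv,z))
E
```

```text
(416, 70) 0.149 (np.float64(0.112), np.float64(0.02))
(500, 85) 0.149 (np.float64(0.23), np.float64(0.013))
(425, 0) 0.149 (np.float64(0.127), np.float64(0.113))
(416, 75) 0.018 (np.float64(0.152), np.float64(0.035))
(414, 0) 0.149 (np.float64(0.113), np.float64(0.111))
(397, 115) 0.068 (np.float64(0.108), np.float64(-0.034))
(401, 185) 0.103 (np.float64(0.109), np.float64(-0.13))
```

View pics/w3c.png

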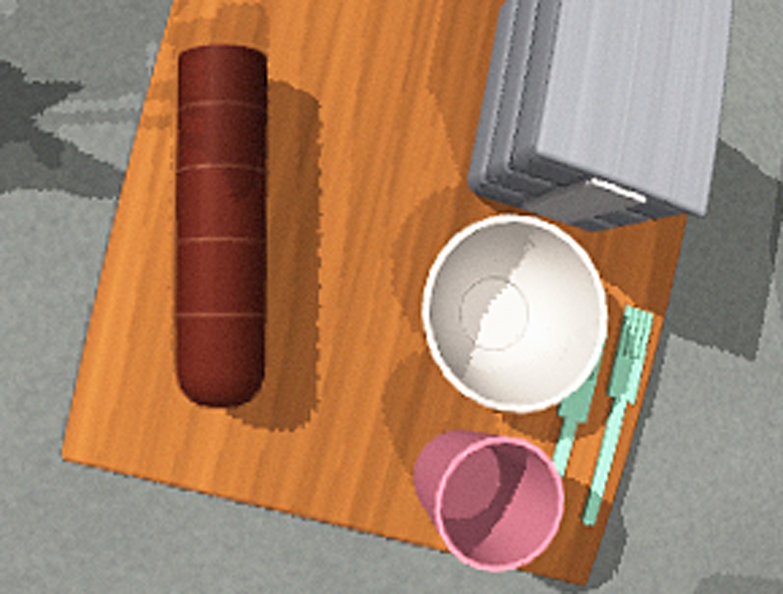

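Request:
{"op": "step_arm", "data": {
  "commands": [
    [0,0,0.88,0,0,0,1],
    [0,0,0.88,0,0,0,1],
    [0,0,0.88,0,0,0,1],
    [0,0.5,0.88,0,0,0,1],
    [0,0.8,0.88,0,0,0,1],
    [0,1,0,0,0,0,1],
    [0,1,0,0,0,0,1],
    [0,1,0,0,0,0,1],
    [0,1,0,0,0,0,1],
    [0,1,0,0,0,0,1],
    [0,1,0,0,0,0,1],
    [0,1,0,0,0,0,1],
    [0,1,0,0,0,0,1],
    [0,0,0,0,0,0,1],
    [0,0,0,0,0,0,1]
  ]
}}

```text
t: 8.05
position: [0.4895, -0.3397, 0.0882]
tool_rot: [[0.208, -0.001, 0.978], [-0.978, 0.001, 0.208], [-0.001, -1.0, -0.001]]
ft_force: [-0.2, 0.0, -0.1]
opening: 0.0931
```

```bash
python3 snap.py w4
```

```text
8.05 [ 0.4895 -0.3397  0.0882] [[0.2078, -0.0014, 0.9782], [-0.9782, 0.0011, 0.2078], [-0.0013, -1.0, -0.0011]] [-0.18  0.04 -0.12] 0.09311436133729827 [-0.65 -0.    1.74  0.    1.4   0.71]
```

View pics/w4.png

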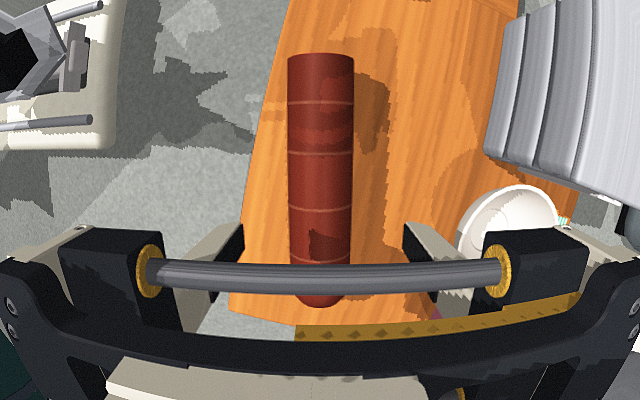

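The salami is centred between the fingers (cols 288–353, jaw centre ~323). I'll go down and close.

Request:
{"op": "step_arm", "data": {
  "commands": [
    [0,0.8,0,0,0,0,1],
    [0,0.8,0,0,0,0,1],
    [0,0.8,0,0,0,0,1],
    [0,0,0,0,0,0,1],
    [0,0,0,0,0,0,1],
    [0,0,0,0,0,0,-1],
    [0,0,0,0,0,0,-1],
    [0,0,0,0,0,0,-1],
    [0,0,0,0,0,0,-1],
    [0,0,0,0,0,0,-1],
    [0,0,0,0,0,0,-1],
    [0,0,0,0,0,0,-1],
    [0,0,0,0,0,0,-1]
  ],
  "squeeze": 25
}}

```text
t: 9.18
position: [0.4895, -0.339, 0.0295]
tool_rot: [[0.207, -0.001, 0.978], [-0.978, 0.003, 0.207], [-0.003, -1.0, 0.0]]
ft_force: [-11.7, 22.1, 30.1]
opening: 0.0444
```

Request:
{"op": "step_arm", "data": {
  "commands": [
    [0,0,0,0,0,0,-1],
    [0,0,0,0,0,0,-1],
    [0,0,0,0,0,0,-1],
    [0,0,0,0,0,0,-1]
  ]
}}

```text
t: 9.52
position: [0.4897, -0.3393, 0.0296]
tool_rot: [[0.207, -0.0, 0.978], [-0.978, 0.002, 0.207], [-0.002, -1.0, 0.0]]
ft_force: [-4.7, 11.4, 16.4]
opening: 0.044
```

```bash
python3 snap.py w5
```

```text
9.5167 [ 0.4897 -0.3393  0.0296] [[0.207, -0.0001, 0.9783], [-0.9783, 0.0019, 0.207], [-0.0019, -1.0, 0.0003]] [-4.69 11.35 16.45] 0.0440101060611914 [-0.65  0.04  1.8   0.    1.3   0.71]
```

View pics/w5.png

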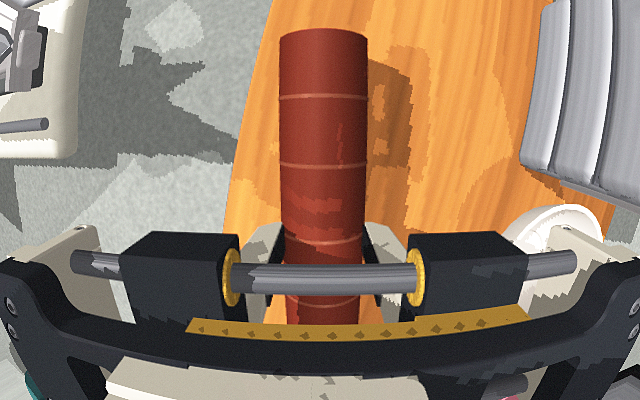

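Request:
{"op": "step_arm", "data": {
  "commands": [
    [0,0,0,0,0,0,0.5],
    [0,0,0,0,0,0,0.5],
    [0,0,0,0,0,0,0.5],
    [0,0,0,0,0,0,0.5],
    [0,0,0,0,0,0,0.5],
    [0,0,0,0,0,0,0.5]
  ]
}}

```text
t: 10.07
position: [0.4896, -0.3403, 0.0283]
tool_rot: [[0.207, -0.0, 0.978], [-0.978, 0.0, 0.207], [-0.0, -1.0, -0.0]]
ft_force: [-0.4, -0.3, 0.1]
opening: 0.0694
```

```bash
python3 snap.py w6
```

```text
10.0667 [ 0.4896 -0.3403  0.0283] [[0.2066, -0.0002, 0.9784], [-0.9784, 0.0001, 0.2066], [-0.0001, -1.0, -0.0001]] [-0.41 -0.3   0.15] 0.06944436655950997 [-0.65  0.04  1.8  -0.    1.3   0.71]
```

View pics/w6.png

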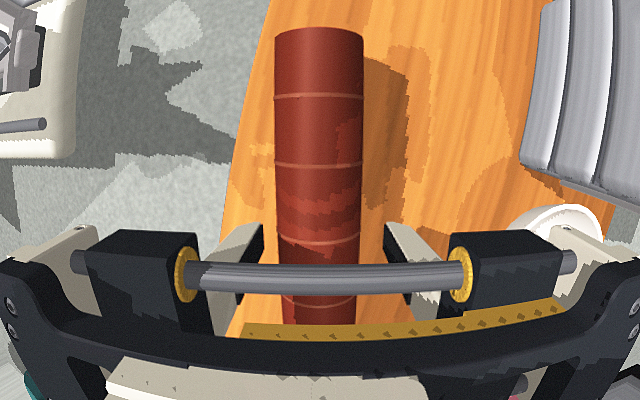

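Request:
{"op": "step_arm", "data": {
  "commands": [
    [-0.1,0.14,0,0,0,0,0.5],
    [0,0.14,0,0,0,0,0.5],
    [0,0,0,0,0,0,0.5],
    [0,0,0,0,0,0,-1],
    [0,0,0,0,0,0,-1],
    [0,0,0,0,0,0,-1],
    [0,0,0,0,0,0,-1],
    [0,0,0,0,0,0,-1],
    [0,0,0,0,0,0,-1],
    [0,0,0,0,0,0,-1],
    [0,0,0,0,0,0,-1],
    [0,0,0,0,0,0,-1]
  ],
  "squeeze": 20
}}

```text
t: 11.12
position: [0.4892, -0.3379, 0.0215]
tool_rot: [[0.207, 0.0, 0.978], [-0.978, -0.0, 0.207], [0.0, -1.0, 0.0]]
ft_force: [0.2, 0.5, 1.7]
opening: 0.0492
```

That is a clean grip: opening 49 mm and almost no side force. I'll lift it.

Request:
{"op": "step_arm", "data": {
  "commands": [
    [0,-0.2,0,0,0,0,-1],
    [0,-0.4,0,0,0,0,-1],
    [0,-0.7,0,0,0,0,-1],
    [0,-0.9,0,0,0,0,-1],
    [0,-0.9,0,0,0,0,-1],
    [0,-0.9,0,0,0,0,-1],
    [0,-0.9,0,0,0,0,-1],
    [0,-0.9,0,0,0,0,-1],
    [0,-0.9,0,0,0,0,-1],
    [0,-0.9,0,0,0,0,-1],
    [0,-0.9,0,0,0,0,-1],
    [0,-0.4,0,0,0,0,-1],
    [0,0,0,0,0,0,-1],
    [0,0,0,0,0,0,-1],
    [0,0,0,0,0,0,-1]
  ]
}}

```text
t: 12.37
position: [0.4888, -0.3376, 0.2423]
tool_rot: [[0.207, -0.002, 0.978], [-0.978, 0.001, 0.207], [-0.002, -1.0, -0.001]]
ft_force: [-0.3, 0.5, -4.1]
opening: 0.0489
```

```bash
python3 snap.py w7; python3 - <<'E'
from rig import robot
import cv2,numpy as np
c=robot.read_camera("side");cv2.imwrite("pics/s7.png",c["image"][:,:,::-1]);np.savez("side7.npz",**c)
E
```

```text
12.3667 [ 0.4888 -0.3376  0.2423] [[0.2067, -0.0016, 0.9784], [-0.9784, 0.0012, 0.2067], [-0.0015, -1.0, -0.0013]] [-0.34  0.48 -4.13] 0.04894711773583501 [-0.65 -0.07  1.55  0.    1.66  0.72]
```

View pics/w7.png

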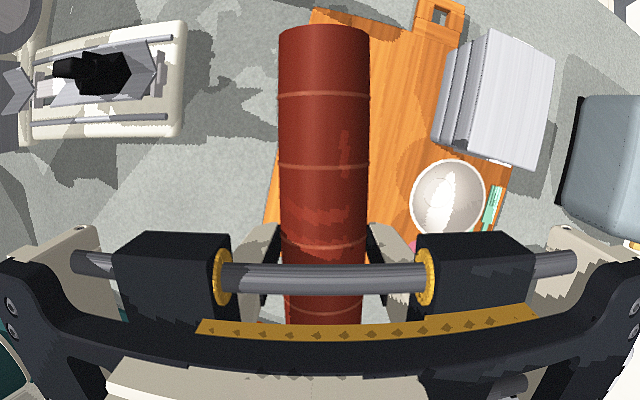

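View pics/s7.png

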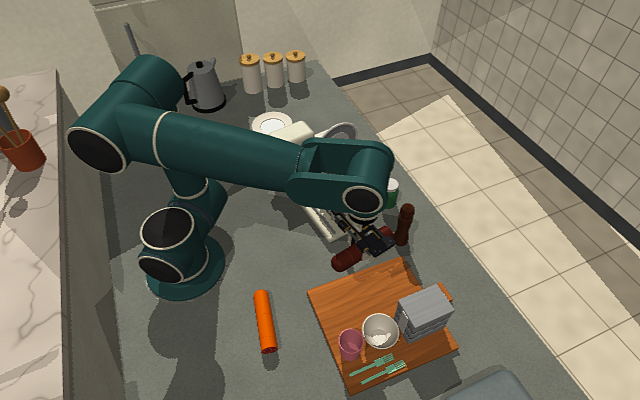

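```bash
cat > held.py <<'E'
from salfit import *
import sys
c=np.load(sys.argv[1]+".npz");K,Tc=c["intrinsics"],c["tool_from_camera"]
yb=-float(sys.argv[2]) if len(sys.argv)>2 else -.0215
im=c["image"];m=mask(im,(255,2,395,222));cv2.imwrite("pics/mh.png",m*255)
cn,_=cv2.findContours(m,cv2.RETR_EXTERNAL,cv2.CHAIN_APPROX_NONE);D=max(cn,key=len)[:,0]
D=D[D[:,1]<218];print(D.min(0),D.max(0),len(D))
base=salpts(0,0,0,0)  # axis along x; map to tool z
def pts(p):
    x0,z0,yaw,pit=p
    L=base
    d=np.array([yaw,pit,1.]);d/=np.linalg.norm(d);ex=np.cross([0,1,0],d);ex/=np.linalg.norm(ex);ey=np.cross(d,ex)
    o=np.array([x0,yb,z0])-0*d
    return o+L[:,:1]*d+L[:,1:2]*ex+L[:,2:3]*ey
I=np.eye(3)
def res(p):
    h=cv2.convexHull(wristproj(K,Tc,np.zeros(3),I,pts(p)).astype(np.float32))
    return np.array([cv2.pointPolygonTest(h,(float(a),float(b)),True)-.4 for a,b in D])
s=least_squares(res,[0,.01,0,0],loss="soft_l1",diff_step=1e-3,x_scale=[.01,.01,.1,.1]);print("x0 z0 yaw(dx/dz) pitch(dy/dz; + = cut end low)",s.x.round(4),np.sqrt(np.mean(res(s.x)**2)).round(2))
E
python3 held.py w7
```

```text
[277  24] [369 217] 808
x0 z0 yaw(dx/dz) pitch(dy/dz; + = cut end low) [0.0024 0.0299 0.0811 0.5879] 15.3
```

```bash
cat >> held.py <<'E'
for g in ([0,.012,0,0],[0,.012,0,.05],[0,.01,0,-.05],[.002,.02,0.02,0]):
    s=least_squares(res,g,loss="soft_l1",diff_step=1e-2,x_scale=[.003,.003,.03,.03]);print(s.x.round(4),s.cost.round(1),np.sqrt(np.mean(res(s.x)**2)).round(2))
from scipy.optimize import minimize
s=minimize(lambda p:np.abs(res(p)).mean(),[0,.012,0,0],method="Nelder-Mead",options=dict(initial_simplex=[[0,.012,0,0],[.004,.012,0,0],[0,.02,0,0],[0,.012,.03,0],[0,.012,0,.05]],maxiter=400));print("NM",s.x.round(4),s.fun)
h=cv2.convexHull(wristproj(K,Tc,np.zeros(3),I,pts(s.x)).astype(np.float32))
v=im[:,:,::-1].copy();cv2.polylines(v,[h.astype(np.int32)],True,(0,255,0),1);cv2.imwrite("pics/ov.png",v)
E
python3 held.py w7
```

```text
[277  24] [369 217] 808
x0 z0 yaw(dx/dz) pitch(dy/dz; + = cut end low) [0.0024 0.0299 0.0811 0.5879] 15.3
[0.0024 0.0299 0.081  0.5882] 8746.7 15.3
[0.0024 0.0299 0.081  0.5876] 8746.7 15.3
[0.0024 0.0299 0.081  0.5876] 8746.7 15.3
[0.0024 0.0299 0.081  0.5877] 8746.7 15.3
NM [0.0023 0.0299 0.0761 0.5823] 11.701718561749315
```

View pics/ov.png

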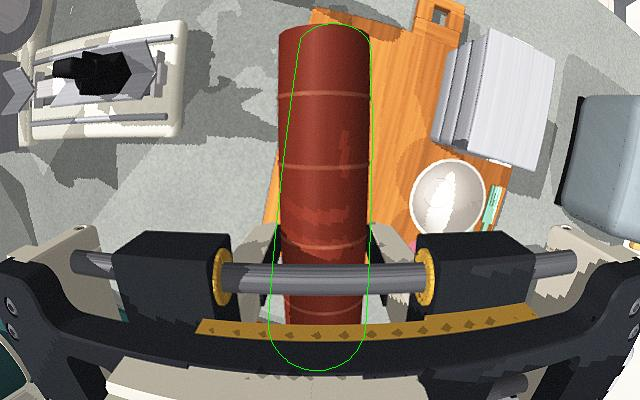

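The mask was broken by the highlight, so I'll relax it.

```bash
sed -i 's/(R<150)/(R<215)\&(G<0.5*R)\&(B>0.3*R)/' salfit.py; python3 held.py w7
```

```text
[278  24] [369 217] 488
x0 z0 yaw(dx/dz) pitch(dy/dz; + = cut end low) [0.0009 0.0137 0.0042 0.1386] 1.51
[0.0009 0.0137 0.0042 0.1387] 308.4 1.51
[0.0009 0.0137 0.0042 0.1386] 308.4 1.51
[0.0009 0.0137 0.0042 0.1386] 308.4 1.51
[0.0009 0.0137 0.0042 0.1386] 308.4 1.51
NM [0.0005 0.0137 0.0101 0.1422] 1.1280541626084395
```

View pics/ov.png

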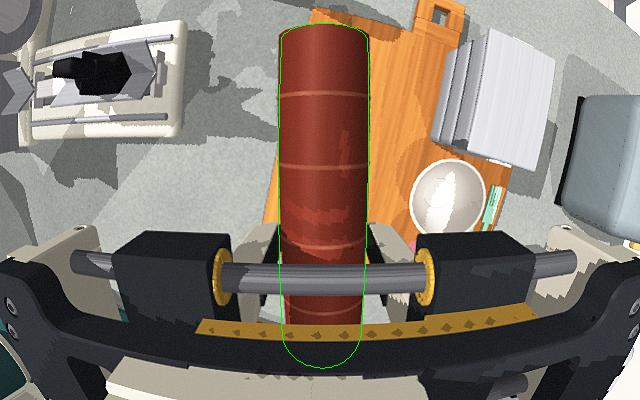

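View pics/mh.png

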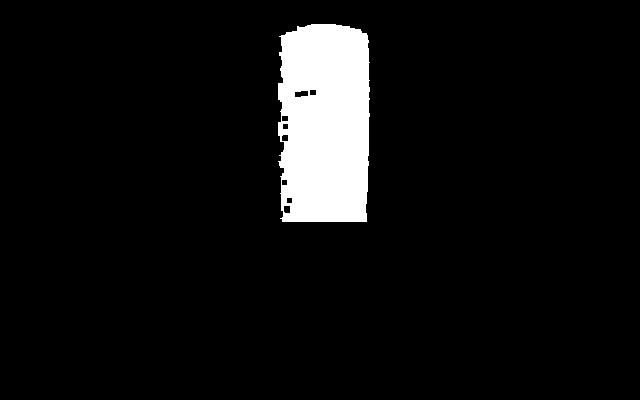

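```bash
for a in "w5 .0134" "w6 .0147"; do python3 held.py $a | tail -2; done; python3 held.py w7|tail -1; for y in .019 .024; do python3 held.py w7 $y|tail -1;done
```

```text
[0.0004 0.0131 0.0078 0.1085] 308.9 1.56
NM [1.000e-04 1.320e-02 1.220e-02 1.126e-01] 1.066051915421163
[-0.0016  0.0132 -0.0029  0.0901] 447.1 2.23
NM [-0.0018  0.0132  0.0004  0.0916] 1.3544913175374844
NM [0.0005 0.0137 0.0101 0.1422] 1.1280541626084395
NM [0.0008 0.0139 0.0067 0.1138] 0.9535553304734014
NM [0.0002 0.0137 0.0139 0.1724] 1.3356444506364802
```

```bash
python3 - <<'E'
import cv2
a=cv2.imread("pics/s7.png")[190:290,310:430]
cv2.imwrite("pics/s7c.png",cv2.resize(a,None,fx=6,fy=6,interpolation=cv2.INTER_CUBIC))
E
```

```text
(no output)
```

View pics/s7c.png

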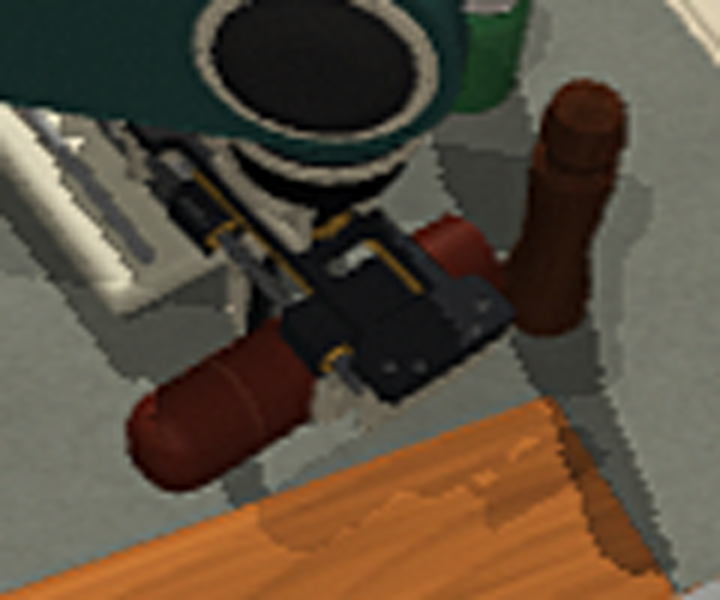

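Request:
{"op": "step_arm", "data": {
  "commands": [
    [0,-0.1,0,0,-0.4,0,-1],
    [0,-0.1,0,0,-0.8,0,-1],
    [0,-0.1,0,0,-1,0,-1],
    [0,-0.1,0,0,-1,0,-1],
    [0,-0.1,0,0,-1,0,-1],
    [0,-0.1,0,0,-1,0,-1],
    [0,-0.1,0,0,-1,0,-1],
    [0,-0.1,0,0,-1,0,-1],
    [0,-0.1,0,0,-1,0,-1],
    [0,-0.1,0,0,-1,0,-1],
    [0,-0.1,0,0,-1,0,-1],
    [0,-0.1,0,0,-1,0,-1],
    [0,-0.1,0,0,-1,0,-1],
    [0,-0.1,0,0,-1,0,-1],
    [0,-0.1,0,0,-1,0,-1],
    [0,-0.1,0,0,-1,0,-1],
    [0,-0.1,0,0,-1,0,-1],
    [0,-0.1,0,0,-0.7,0,-1],
    [0,-0.1,0,0,-0.27,0,-1],
    [0,0,0,0,0,0,-1]
  ]
}}

```text
t: 14.13
position: [0.4891, -0.3378, 0.2912]
tool_rot: [[0.991, -0.0, -0.135], [0.135, 0.0, 0.991], [-0.0, -1.0, 0.0]]
ft_force: [0.2, 0.3, -5.1]
opening: 0.049
```

Request:
{"op": "step_arm", "data": {
  "commands": [
    [0.15,0,0.5,0,0,0,-1],
    [0.3,0,0.9,0,0,0,-1],
    [0.3,0,1,0,0,0,-1],
    [0.3,0,1,0,0,0,-1],
    [0.3,0,1,0,0,0,-1],
    [0.3,0,1,0,0,0,-1],
    [0.3,0,1,0,0,0,-1],
    [0.3,0,1,0,0,0,-1],
    [0.3,0,1,0,0,0,-1],
    [0.3,0,1,0,0,0,-1],
    [0.3,0,1,0,0,0,-1],
    [0.3,0,1,0,0,0,-1],
    [0.3,0,1,0,0,0,-1],
    [0.3,0,1,0,0,0,-1],
    [0.3,0,1,0,0,0,-1],
    [0.3,0,1,0,0,0,-1],
    [0.2,0,0.5,0,0,0,-1],
    [0,0,0.3,0,0,0,-1],
    [0,0,0,0,0,0,-1],
    [0,0,0,0,0,0,-1]
  ]
}}

```text
t: 15.8
position: [0.5542, 0.0794, 0.2913]
tool_rot: [[0.991, -0.0, -0.135], [0.135, -0.0, 0.991], [-0.0, -1.0, -0.0]]
ft_force: [0.9, -0.1, -4.0]
opening: 0.0494
```

```bash
python3 snap.py w8;python3 held.py w8|tail -1; cat > rel.py <<'E'
from h import *
from rig import robot
s=robot.sense();p=[.5341,.2006,.1363]
ca,sa=np.cos(p[2]),np.sin(p[2]);d=s["position"][:2]-p[:2];R=s["tool_rot"]
print("t",round(s["t"],2),"slicer frame TCP",round((ca*d[0]+sa*d[1])*1e3,1),round((-sa*d[0]+ca*d[1])*1e3,1),(s["position"][2]*1e3).round(1),"mm; yaw err",(np.arctan2(R[1,0],R[0,0])-p[2]).round(4),"F",s["ft_force"].round(2),"open",s["opening"].round(4))
E
python3 rel.py; python3 - <<'E'
from rig import robot
import cv2,numpy as np
for n in("side","scene"):
    c=robot.read_camera(n);np.savez(n+"8.npz",**c)
    im=c["image"][:,:,::-1];im=im[110:250,250:410] if n=="side" else im[150:270,260:440]
    cv2.imwrite(f"pics/{n}8.png",cv2.resize(im,None,fx=4,fy=4,interpolation=cv2.INTER_CUBIC))
E
```

```text
15.8 [0.5542 0.0794 0.2913] [[0.9908, -0.0003, -0.135], [0.135, -0.0004, 0.9908], [-0.0003, -1.0, -0.0003]] [ 0.88 -0.14 -3.96] 0.04941423350718038 [ 0.1  -0.14  1.55 -0.    1.74 -0.04]
NM [1.000e-04 1.300e-02 2.500e-03 1.462e-01] 1.4597863507608022Traceback (most recent call last):
  File "rel.py", line 5, in <module>
    print("t",round(s["t"],2),"slicer frame TCP",round((ca*d[0]+sa*d[1])*1e3,1),round((-sa*d[0]+ca*d[1])*1e3,1),(s["position"][2]*1e3).round(1),"mm; yaw err",(np.arctan2(R[1,0],R[0,0])-p[2]).round(4),"F",s["ft_force"].round(2),"open",s["opening"].round(4))
                                                                                                                                                                                                                                          ^^^^^^^^^^^^^^^^^^
AttributeError: 'float' object has no attribute 'round'
```

View pics/w8.png

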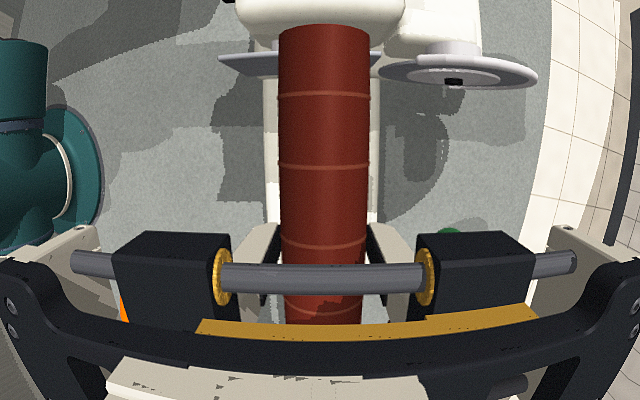

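View pics/scene8.png

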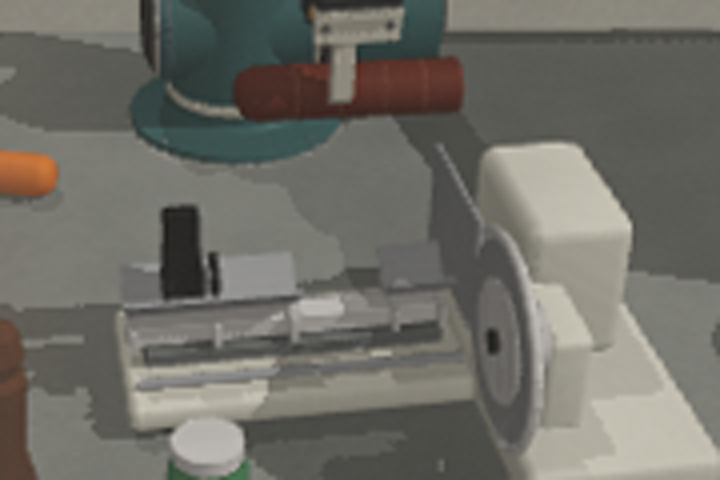

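```bash
sed -i 's/s\["opening"\].round(4)/round(s["opening"],4)/' rel.py; python3 rel.py; cat > sfit.py <<'E'
from salfit import *
import sys
from scipy.optimize import minimize
sp=[.5341,.2006,.1363]
def run(npz,x,roi,z0,y0):
    im,K,T=load(npz);x0,ya,x1,y1=roi
    hsv=cv2.cvtColor(im,cv2.COLOR_RGB2HSV);sub=im[ya:y1,x0:x1].astype(int);R,G,B=sub[...,0],sub[...,1],sub[...,2]
    m=((R>1.4*G)&(R>1.4*B)).astype(np.uint8);k,l,st,_=cv2.connectedComponentsWithStats(m);b=np.argsort(-st[1:,4])[:2]+1
    f=np.zeros(im.shape[:2],np.uint8);f[ya:y1,x0:x1]=np.isin(l,b)
    pt=np.argwhere(f)[:,::-1];h0=cv2.convexHull(pt.astype(np.int32));D=h0[:,0].astype(float)
    # dense contour pts of hull
    Q=[]
    for a,c in zip(D,np.roll(D,-1,0)):
        n=max(1,int(np.hypot(*(c-a))));Q+= [a+(c-a)*i/n for i in range(n)]
    Q=np.array(Q);print("bbox",D.min(0),D.max(0),st[b].tolist())
    base=salpts(0,0,0,0)
    def pts(p):
        y,z,pit,yaw=p
        L=base;d=np.array([-yaw,1,-pit]);d/=np.linalg.norm(d);e=np.cross(d,[0,0,1]);e/=np.linalg.norm(e);n=np.cross(e,d)
        return slicerW(sp,np.array([x,y,z])+L[:,:1]*d+L[:,1:2]*e+L[:,2:3]*n)
    def cost(p):
        h=cv2.convexHull(proj(K,T,pts(p)).astype(np.float32))
        return np.mean([(cv2.pointPolygonTest(h,(a,b),True)-.5)**2 for a,b in Q])
    g=np.array([y0,z0,0,0]);
    c4=lambda q:cost([q[0],q[1],q[2],0])
    s=minimize(c4,g[:3],method="Nelder-Mead",options=dict(initial_simplex=[g[:3],g[:3]+[.01,0,0],g[:3]+[0,.01,0],g[:3]+[0,0,.05]]))
    print(npz,"y,z,pitch(+cut low)",s.x.round(4),s.fun**.5)
if __name__=="__main__":
    x,a,b,c,d,z,y=map(float,sys.argv[2:]);run(sys.argv[1],x,(int(a),int(b),int(c),int(d)),z,y)
E
python3 sfit.py scene8.npz .0035 310 155 382 182 .313 -.11
```

```text
t 15.95 slicer frame TCP 3.5 -123.4 291.5 mm; yaw err -0.0019 F [ 0.03 -0.24 -3.32] open 0.049
bbox [319. 164.] [375. 179.] [[9, 9, 57, 16, 652]]
scene8.npz y,z,pitch(+cut low) [-0.112   0.313   0.0241] 0.1610427960770492
```

Request:
{"op": "step_arm", "data": {
  "commands": [
    [-0.14,0,0.07,0,0,0,-1],
    [0,0.4,0,0,0,0,-1],
    [0,0.7,0,0,0,0,-1],
    [0,0.7,0,0,0,0,-1],
    [0,0.7,0,0,0,0,-1],
    [0,0.7,0,0,0,0,-1],
    [0,0.7,0,0,0,0,-1],
    [0,0.7,0,0,0,0,-1],
    [0,0.7,0,0.1,0,0,-1],
    [0,0.6,0,0.1,0,0,-1],
    [0,0.3,0,0.1,0,0,-1],
    [0,0,0,0,0,0,-1],
    [0,0,0,0,0,0,-1],
    [0,0,0,0,0,0,-1]
  ]
}}

```text
t: 17.12
position: [0.5511, 0.0813, 0.1375]
tool_rot: [[0.991, -0.002, -0.135], [0.135, 0.026, 0.99], [0.001, -1.0, 0.026]]
ft_force: [-0.1, -0.2, -3.8]
opening: 0.0488
```

```bash
python3 rel.py; python3 snap.py w9; cat > two.py <<'E'
from rig import robot
import cv2,numpy as np,sys
t=sys.argv[1]
for n in("side","scene"):
    c=robot.read_camera(n);np.savez(n+t+".npz",**c)
    im=c["image"][:,:,::-1];im=im[110:250,250:410] if n=="side" else im[160:270,275:425]
    cv2.imwrite(f"pics/{n}{t}.png",cv2.resize(im,None,fx=4,fy=4,interpolation=cv2.INTER_CUBIC))
E
python3 two.py 9
```

```text
t 17.12 slicer frame TCP 0.7 -120.5 137.5 mm; yaw err -0.0008 F [-0.06 -0.16 -3.78] open 0.0488
17.1167 [0.5511 0.0813 0.1375] [[0.9908, -0.0022, -0.1351], [0.1351, 0.0259, 0.9905], [0.0014, -0.9997, 0.026]] [-0.06 -0.16 -3.78] 0.048785381697082436 [ 0.09 -0.12  1.77  0.03  1.49 -0.05]
```

View pics/w9.png

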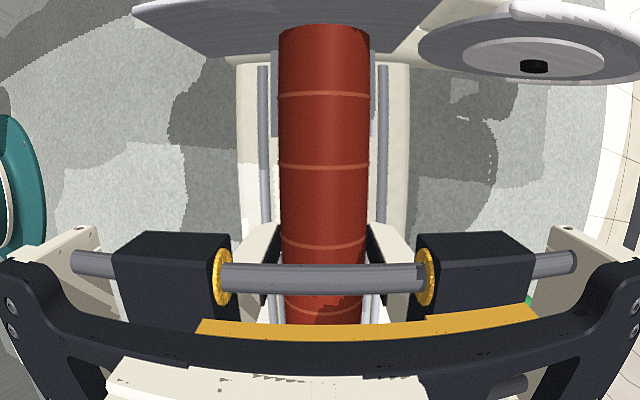

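View pics/scene9.png

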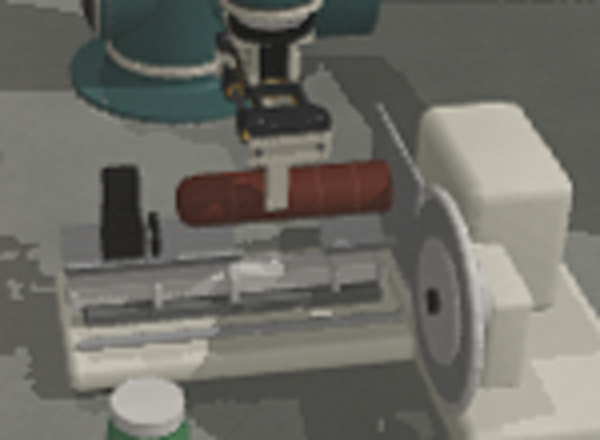

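View pics/side9.png

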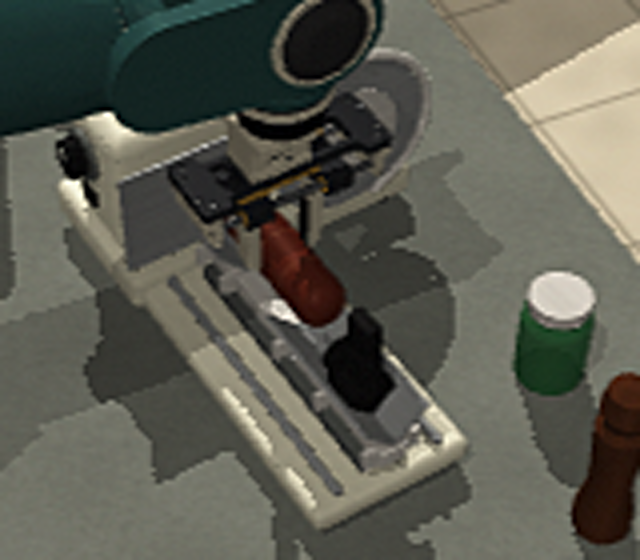

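```bash
python3 sfit.py scene9.npz .0007 312 195 378 222 .159 -.11
```

```text
bbox [319. 200.] [372. 215.] [[7, 5, 54, 16, 566]]
scene9.npz y,z,pitch(+cut low) [-0.1105  0.1595 -0.0058] 0.2382936411747753
```

Request:
{"op": "step_arm", "data": {
  "commands": [
    [0,0.3,0,0,0,0,-1],
    [0,0.3,0,0,0,0,-1],
    [0,0.3,0,0,0,0,-1],
    [0,0.2,0,0,0,0,-1],
    [0,0,0,0,0,0,-1],
    [0,0,0,0,0,0,-1]
  ]
}}

```text
t: 17.77
position: [0.5504, 0.0821, 0.1085]
tool_rot: [[0.991, -0.004, -0.135], [0.135, 0.026, 0.99], [-0.001, -1.0, 0.026]]
ft_force: [-0.4, 0.3, -3.9]
opening: 0.049
```

Request:
{"op": "step_arm", "data": {
  "commands": [
    [0,0.04,0,0,0,0,-1],
    [0,0.04,0,0,0,0,-1],
    [0,0.04,0,0,0,0,-1],
    [0,0,0,0,0,0,-1],
    [0,0,0,0,0,0,-1]
  ]
}}

```text
t: 18.18
position: [0.5506, 0.0821, 0.106]
tool_rot: [[0.991, -0.003, -0.135], [0.135, 0.026, 0.99], [0.0, -1.0, 0.026]]
ft_force: [0.5, 0.7, -2.6]
opening: 0.0488
```

Request:
{"op": "step_arm", "data": {
  "commands": [
    [0,0.03,0,0,0,0,-1],
    [0,0,0,0,0,0,-1],
    [0,0.02,0,0,0,0,-1],
    [0,0,0,0,0,0,-1],
    [0,0,0,0,0,0,-1]
  ]
}}

```text
t: 18.6
position: [0.5506, 0.0822, 0.1047]
tool_rot: [[0.991, -0.004, -0.135], [0.135, 0.026, 0.99], [0.0, -1.0, 0.026]]
ft_force: [0.3, 0.3, -5.0]
opening: 0.0488
```

Request:
{"op": "step_arm", "data": {
  "commands": [
    [0,0.02,0,0,0,0,-1],
    [0,0,0,0,0,0,-1],
    [0,0,0,0,0,0,-1]
  ]
}}

```text
t: 18.85
position: [0.5506, 0.0822, 0.1043]
tool_rot: [[0.991, -0.003, -0.135], [0.135, 0.026, 0.99], [0.0, -1.0, 0.026]]
ft_force: [0.4, 0.5, -3.7]
opening: 0.0489
```

Request:
{"op": "step_arm", "data": {
  "commands": [
    [0,0.02,0,0,0,0,-1],
    [0,0,0,0,0,0,-1],
    [0,0,0,0,0,0,-1]
  ]
}}

```text
t: 19.1
position: [0.5507, 0.0822, 0.1039]
tool_rot: [[0.991, -0.003, -0.135], [0.135, 0.026, 0.99], [0.0, -1.0, 0.026]]
ft_force: [0.2, 0.1, -1.5]
opening: 0.0487
```

Request:
{"op": "step_arm", "data": {
  "commands": [
    [0,0.02,0,0,0,0,-1],
    [0,0,0,0,0,0,-1],
    [0,0,0,0,0,0,-1]
  ]
}}

```text
t: 19.35
position: [0.5509, 0.0822, 0.1037]
tool_rot: [[0.991, -0.003, -0.135], [0.135, 0.026, 0.99], [0.001, -1.0, 0.026]]
ft_force: [1.0, -0.5, 4.5]
opening: 0.049
```

```bash
python3 rel.py; python3 two.py 10;python3 sfit.py scene10.npz .0007 312 195 378 232 .125 -.11
```

```text
t 19.35 slicer frame TCP 0.6 -119.6 103.7 mm; yaw err -0.0005 F [ 1.03 -0.52  4.52] open 0.049
bbox [319. 208.] [372. 222.] [[7, 13, 54, 15, 522]]
scene10.npz y,z,pitch(+cut low) [-0.1102  0.1267  0.0017] 0.47129358879505817
```

View pics/scene10.png

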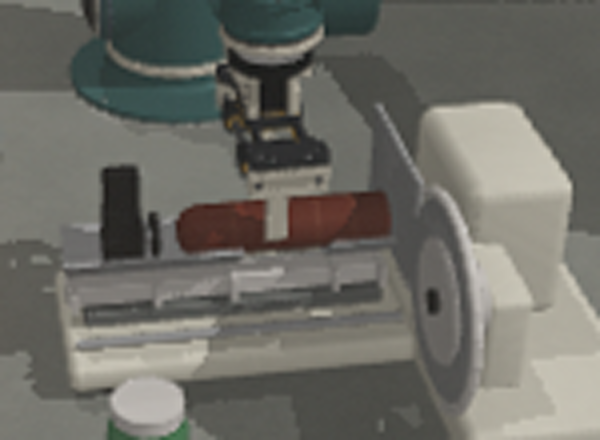

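The weight has transferred (Fz −3.8 → +4.5 N), so the salami is bedded level, with the pusher ~15 mm clear. I'll relax the grip and release it.

Request:
{"op": "step_arm", "data": {
  "commands": [
    [0,-0.01,0,0,0,0,-1],
    [0,0,0,0,0,0,-1],
    [0,0,0,0,0,0,0.1],
    [0,0,0,0,0,0,0.15],
    [0,0,0,0,0,0,0.2],
    [0,0,0,0,0,0,0.3],
    [0,0,0,0,0,0,0.4],
    [0,0,0,0,0,0,0.4],
    [0,0,0,0,0,0,0.4],
    [0,0,0,0,0,0,0.4]
  ],
  "squeeze": 4
}}

```text
t: 20.28
position: [0.5506, 0.0822, 0.1035]
tool_rot: [[0.991, -0.004, -0.135], [0.135, 0.026, 0.99], [-0.0, -1.0, 0.026]]
ft_force: [0.2, 0.9, -0.6]
opening: 0.0656
```

```bash
python3 rel.py; python3 snap.py w11; python3 two.py 11;python3 sfit.py scene11.npz .0 312 195 378 232 .125 -.11
```

```text
t 20.28 slicer frame TCP 0.2 -119.5 103.5 mm; yaw err -0.0006 F [ 0.21  0.95 -0.6 ] open 0.0656
20.2833 [0.5506 0.0822 0.1035] [[0.9908, -0.0036, -0.1353], [0.1353, 0.0259, 0.9905], [-0.0, -0.9997, 0.0262]] [ 0.21  0.95 -0.6 ] 0.06555179474565982 [ 0.09 -0.1   1.81  0.03  1.43 -0.05]
bbox [319. 208.] [372. 222.] [[35, 13, 26, 14, 270], [7, 15, 23, 13, 232]]
scene11.npz y,z,pitch(+cut low) [-0.1095  0.1255 -0.0041] 0.42524680679078336
```

View pics/w11.png

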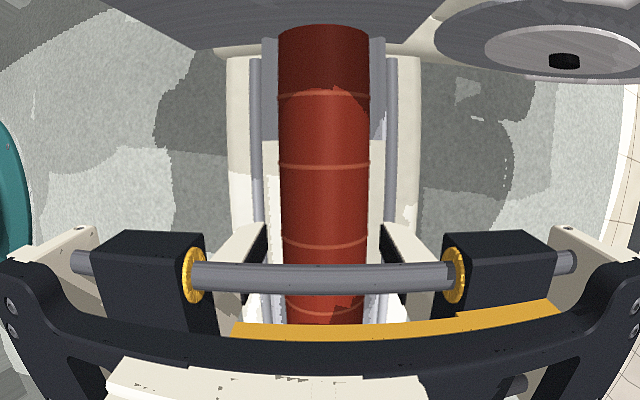

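View pics/scene11.png

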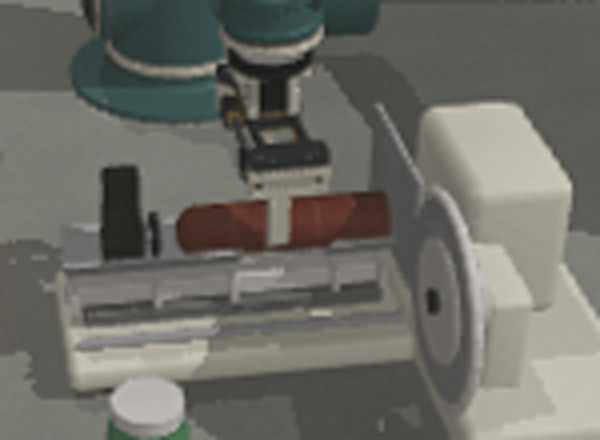

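Released. The salami is still bedded (fit y −110 mm, z 125.5 mm, level) and the pusher is clear. I'll rise and go over the pusher grip.

Request:
{"op": "step_arm", "data": {
  "commands": [
    [0,0,0,0,0,0,0.6],
    [0,-0.3,0,0,0,0,0.7],
    [0,-0.8,0,0,0,0,0.7],
    [0,-1,0,-0.1,0,0,0.7],
    [0,-1,0,-0.1,0,0,0.7],
    [0,-1,0,-0.1,0,0,0.7],
    [0,-0.9,0,0,0,0,0.7],
    [0,0,-0.7,0,0,0,0.7],
    [0,0,-0.8,0,0,0,0.7],
    [0,0,-0.8,0,0,0,0.7],
    [0,0,-0.8,0,0,0,0.7],
    [0,0,-0.8,0,0,0,0.7],
    [0,0,-0.8,0,0,0,0.7],
    [0,0,-0.7,0,0,0,0.7],
    [0,0,-0.2,0,0,0,0.7],
    [0,0,0,0,0,0,0.7],
    [0,0,0,0,0,0,0.7]
  ]
}}

```text
t: 21.85
position: [0.5698, -0.0582, 0.2287]
tool_rot: [[0.991, 0.0, -0.135], [0.135, 0.0, 0.991], [0.0, -1.0, 0.0]]
ft_force: [-0.6, 0.3, 0.0]
opening: 0.0794
```

```bash
python3 rel.py; python3 snap.py w12; python3 two.py 12
```

```text
t 21.85 slicer frame TCP 0.2 -261.2 228.7 mm; yaw err -0.001 F [-0.61  0.25  0.04] open 0.0794
21.85 [ 0.5698 -0.0582  0.2287] [[0.9909, 0.0002, -0.1349], [0.1349, 0.0002, 0.9909], [0.0002, -1.0, 0.0002]] [-0.61  0.25  0.04] 0.07944152883834484 [-0.15 -0.11  1.62  0.    1.64 -0.28]
```

View pics/w12.png

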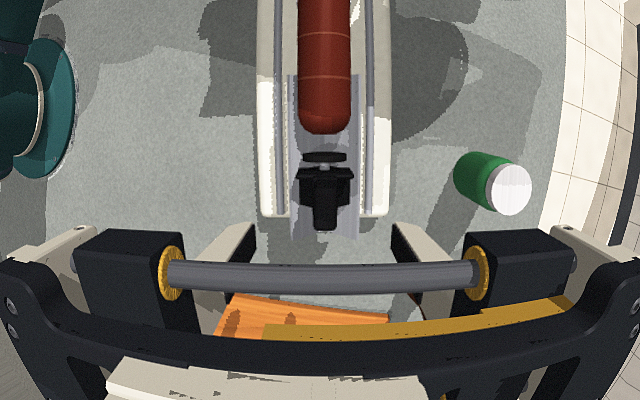

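View pics/scene12.png

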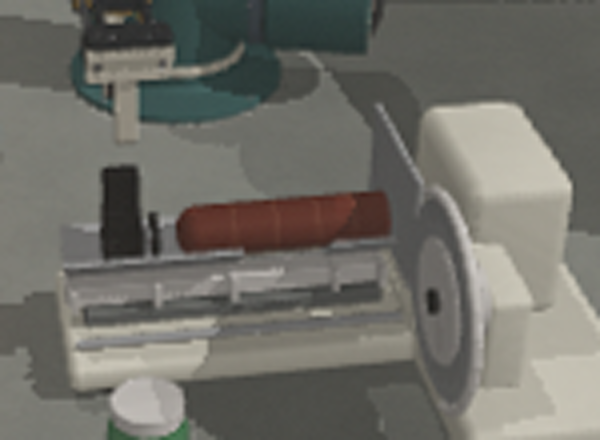

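View pics/side12.png

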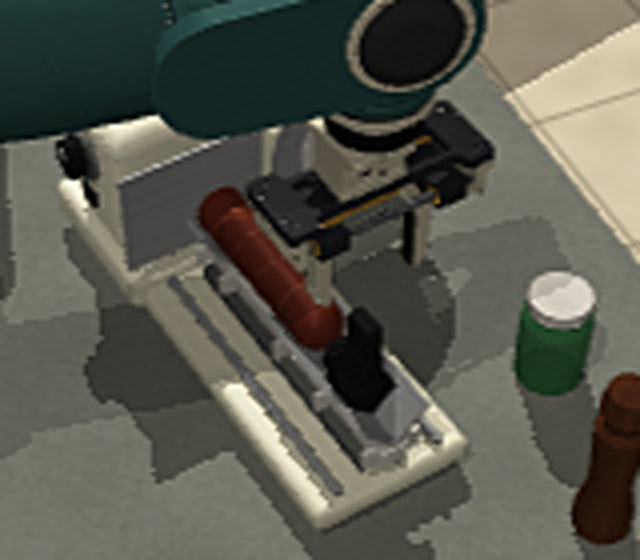

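Request:
{"op": "step_arm", "data": {
  "commands": [
    [0,0.5,-0.1,0,0,0,0.7],
    [0,0.8,0,0,0,0,0.7],
    [0,0.8,0,0,0,0,0.7],
    [0,0.4,0,0,0,0,0.7],
    [0,0,0,0,0,0,0.7],
    [0,0,0,0,0,0,0],
    [0,0,0,0,0,0,-1],
    [0,0,0,0,0,0,-1],
    [0,0,0,0,0,0,-1],
    [0,0,0,0,0,0,-1],
    [0,0,0,0,0,0,-1],
    [0,0,0,0,0,0,-1],
    [0,0,0,0,0,0,-1],
    [0,0,0,0,0,0,-1],
    [0,0,0,0,0,0,-1],
    [0,0,0,0,0,0,-1]
  ],
  "squeeze": 25
}}

```text
t: 23.33
position: [0.5713, -0.0608, 0.166]
tool_rot: [[0.991, 0.003, -0.136], [0.136, 0.0, 0.991], [0.003, -1.0, -0.0]]
ft_force: [11.7, 1.8, -4.6]
opening: 0.0176
```

```bash
python3 rel.py; python3 two.py 13
```

```text
t 23.33 slicer frame TCP 1.4 -264.0 166.0 mm; yaw err -0.0004 F [11.74  1.84 -4.61] open 0.0176
```

View pics/scene13.png

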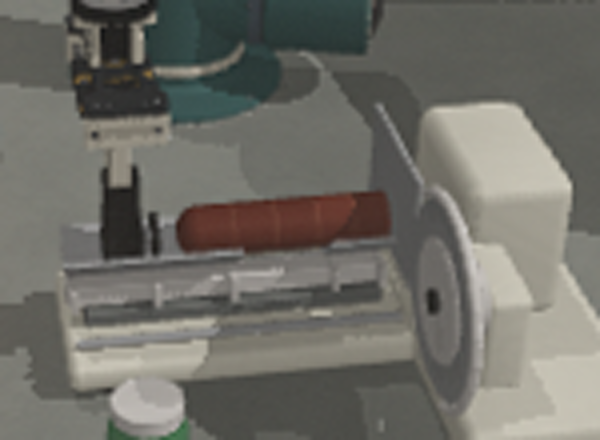

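Request:
{"op": "step_arm", "data": {
  "commands": [
    [0.05,0,0,0,0,0,-1],
    [0,0,0,0,0,0,-1],
    [0,0,0,0,0,0,-1]
  ]
}}

```text
t: 23.68
position: [0.5713, -0.0608, 0.166]
tool_rot: [[0.991, -0.0, -0.135], [0.135, -0.0, 0.991], [-0.0, -1.0, 0.0]]
ft_force: [-1.5, -0.2, 0.8]
opening: 0.018
```

The side load is now nil. I'll push the pusher forward along tool z, watching the force.

Request:
{"op": "step_arm", "data": {
  "commands": [
    [0,0,0.08,0,0,0,-1],
    [0,0,0.08,0,0,0,-1],
    [0,0,0.08,0,0,0,-1],
    [0,0,0.08,0,0,0,-1]
  ]
}}

```text
t: 24.02
position: [0.5703, -0.0539, 0.166]
tool_rot: [[0.991, 0.0, -0.135], [0.135, -0.002, 0.991], [0.0, -1.0, -0.002]]
ft_force: [0.8, -8.2, -0.5]
opening: 0.0176
```

Request:
{"op": "step_arm", "data": {
  "commands": [
    [0,0,0.08,0,0,0,-1],
    [0,0,0.08,0,0,0,-1],
    [0,0,0.08,0,0,0,-1]
  ]
}}

```text
t: 24.27
position: [0.5695, -0.048, 0.166]
tool_rot: [[0.991, 0.0, -0.135], [0.135, -0.002, 0.991], [0.0, -1.0, -0.002]]
ft_force: [0.4, -8.3, 0.1]
opening: 0.0178
```

Request:
{"op": "step_arm", "data": {
  "commands": [
    [0,0,0.08,0,0,0,-1],
    [0,0,0.08,0,0,0,-1],
    [0,0,0.08,0,0,0,-1]
  ]
}}

```text
t: 24.52
position: [0.5687, -0.0421, 0.166]
tool_rot: [[0.991, 0.0, -0.135], [0.135, -0.002, 0.991], [-0.0, -1.0, -0.002]]
ft_force: [0.4, -12.1, -0.2]
opening: 0.0175
```

```bash
python3 rel.py; python3 two.py 14;python3 sfit.py scene14.npz .0 312 195 378 232 .125 -.11
```

```text
t 24.52 slicer frame TCP 1.3 -245.1 166.0 mm; yaw err -0.0013 F [  0.36 -12.07  -0.19] open 0.0175
bbox [320. 208.] [371. 222.] [[8, 13, 52, 15, 578]]
scene14.npz y,z,pitch(+cut low) [-0.1095  0.1256 -0.0056] 0.5007872094990193
```

View pics/scene14.png

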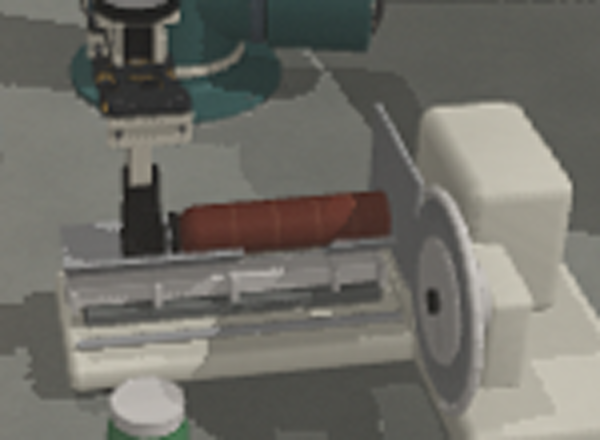

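The pad has reached the salami (−12 N against 8.3 N of drag). I'll continue in small increments, feeling for the plate.

Request:
{"op": "step_arm", "data": {
  "commands": [
    [0,0,0.06,0,0,0,-1],
    [0,0,0.06,0,0,0,-1]
  ]
}}

```text
t: 24.78
position: [0.5683, -0.0396, 0.166]
tool_rot: [[0.991, 0.0, -0.134], [0.134, -0.003, 0.991], [-0.0, -1.0, -0.003]]
ft_force: [0.7, -13.0, -1.1]
opening: 0.0182
```

Request:
{"op": "step_arm", "data": {
  "commands": [
    [0,0,0.06,0,0,0,-1],
    [0,0,0.06,0,0,0,-1]
  ]
}}

```text
t: 24.95
position: [0.5679, -0.0365, 0.166]
tool_rot: [[0.991, 0.0, -0.134], [0.134, -0.003, 0.991], [-0.0, -1.0, -0.003]]
ft_force: [0.3, -12.9, 0.4]
opening: 0.0175
```

Request:
{"op": "step_arm", "data": {
  "commands": [
    [0,0,0.04,0,0,0,-1],
    [0,0,0.04,0,0,0,-1]
  ]
}}

```text
t: 25.12
position: [0.5676, -0.0346, 0.1659]
tool_rot: [[0.991, 0.0, -0.134], [0.134, -0.003, 0.991], [-0.0, -1.0, -0.003]]
ft_force: [0.2, -12.3, -0.2]
opening: 0.0177
```

Request:
{"op": "step_arm", "data": {
  "commands": [
    [0,0,0.04,0,0,0,-1],
    [0,0,0.04,0,0,0,-1]
  ]
}}

```text
t: 25.28
position: [0.5673, -0.0326, 0.166]
tool_rot: [[0.991, 0.0, -0.134], [0.134, -0.003, 0.991], [-0.0, -1.0, -0.003]]
ft_force: [-0.2, -12.6, 0.3]
opening: 0.0174
```

```bash
python3 rel.py; python3 two.py 15;python3 sfit.py scene15.npz .0 312 195 378 232 .125 -.11
```

```text
t 25.28 slicer frame TCP 1.2 -235.6 166.0 mm; yaw err -0.0016 F [ -0.21 -12.57   0.28] open 0.0174
bbox [322. 208.] [374. 222.] [[10, 13, 53, 15, 570]]
scene15.npz y,z,pitch(+cut low) [-0.0995  0.1257  0.0044] 0.506125339719176
```

View pics/scene15.png

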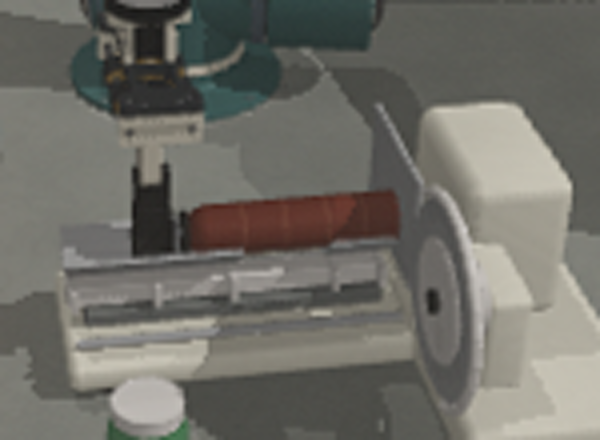

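Request:
{"op": "step_arm", "data": {
  "commands": [
    [0,0,0.04,0,0,0,-1],
    [0,0,0.04,0,0,0,-1]
  ]
}}

```text
t: 25.55
position: [0.567, -0.0307, 0.166]
tool_rot: [[0.991, 0.0, -0.134], [0.134, -0.003, 0.991], [-0.0, -1.0, -0.003]]
ft_force: [-0.3, -12.8, -1.0]
opening: 0.0177
```

Request:
{"op": "step_arm", "data": {
  "commands": [
    [0,0,0.04,0,0,0,-1],
    [0,0,0.04,0,0,0,-1]
  ]
}}

```text
t: 25.72
position: [0.5668, -0.0287, 0.166]
tool_rot: [[0.991, 0.0, -0.134], [0.134, -0.003, 0.991], [-0.0, -1.0, -0.003]]
ft_force: [-0.3, -13.7, 0.4]
opening: 0.0177
```

Request:
{"op": "step_arm", "data": {
  "commands": [
    [0,0,0.04,0,0,0,-1],
    [0,0,0.04,0,0,0,-1]
  ]
}}

```text
t: 25.88
position: [0.5665, -0.027, 0.166]
tool_rot: [[0.991, 0.0, -0.134], [0.134, -0.004, 0.991], [-0.0, -1.0, -0.004]]
ft_force: [0.6, -15.8, 0.5]
opening: 0.0179
```

The force is rising (13.7, then 15.8 N), so the plate is felt. I'll hold and read.

Request:
{"op": "step_arm", "data": {
  "commands": [
    [0,0,0,0,0,0,-1],
    [0,0,0,0,0,0,-1]
  ]
}}

```text
t: 26.05
position: [0.5665, -0.0268, 0.166]
tool_rot: [[0.991, 0.0, -0.134], [0.134, -0.003, 0.991], [-0.0, -1.0, -0.003]]
ft_force: [0.5, -14.0, 0.8]
opening: 0.0174
```

Request:
{"op": "step_arm", "data": {
  "commands": [
    [0,0,0,0,0,0,-1]
  ]
}}

```text
t: 26.13
position: [0.5665, -0.0269, 0.166]
tool_rot: [[0.991, 0.0, -0.134], [0.134, -0.003, 0.991], [-0.0, -1.0, -0.003]]
ft_force: [0.8, -14.2, -0.7]
opening: 0.0182
```

```bash
python3 rel.py; python3 two.py 16;python3 sfit.py scene16.npz .0 312 195 390 232 .125 -.11; python3 snap.py w16
```

```text
t 26.13 slicer frame TCP 1.2 -229.8 166.0 mm; yaw err -0.0017 F [  0.79 -14.18  -0.67] open 0.0182
bbox [323. 208.] [374. 222.] [[11, 13, 52, 15, 568]]
scene16.npz y,z,pitch(+cut low) [-0.097   0.1254  0.0051] 0.5144884056170869
26.2333 [ 0.5665 -0.0269  0.166 ] [[0.991, 0.0002, -0.1342], [0.1342, -0.0033, 0.9909], [-0.0002, -1.0, -0.0033]] [  0.71 -14.54  -0.26] 0.01810102126966498 [-0.09 -0.11  1.72 -0.    1.53 -0.23]
```

View pics/scene16.png

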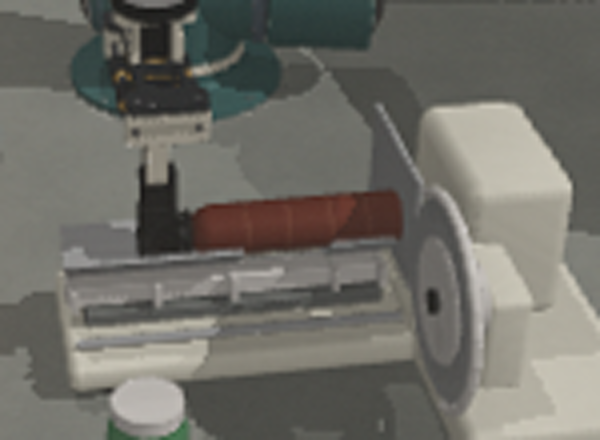

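View pics/w16.png

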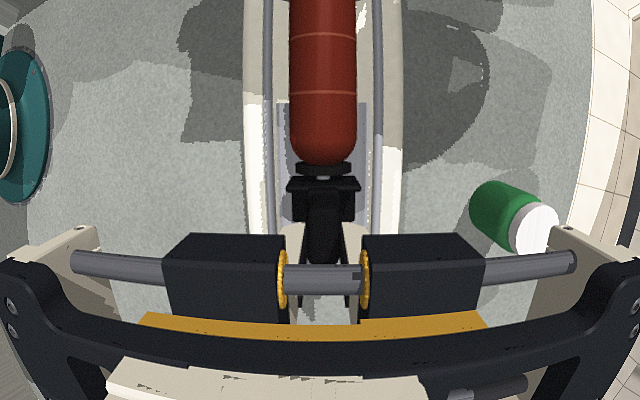

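Request:
{"op": "step_arm", "data": {
  "commands": [
    [0,0,0.02,0,0,0,-1],
    [0,0,0,0,0,0,-1]
  ]
}}

```text
t: 26.45
position: [0.5665, -0.0265, 0.166]
tool_rot: [[0.991, 0.0, -0.134], [0.134, -0.004, 0.991], [-0.0, -1.0, -0.004]]
ft_force: [0.6, -15.9, -1.2]
opening: 0.0175
```

Request:
{"op": "step_arm", "data": {
  "commands": [
    [0,0,0,0,0,0,-1]
  ]
}}

```text
t: 26.53
position: [0.5665, -0.0265, 0.166]
tool_rot: [[0.991, 0.0, -0.134], [0.134, -0.004, 0.991], [-0.0, -1.0, -0.004]]
ft_force: [-0.3, -15.4, -0.2]
opening: 0.018
```

About 15.5 N is held, which puts the pad at ~7 N. I'll ease the arm's preload, then let go.

Request:
{"op": "step_arm", "data": {
  "commands": [
    [0,0,-0.02,0,0,0,-1],
    [0,0,-0.01,0,0,0,-1],
    [0,0,0,0,0,0,-1]
  ]
}}

```text
t: 26.78
position: [0.5665, -0.0265, 0.166]
tool_rot: [[0.991, 0.0, -0.135], [0.135, -0.002, 0.991], [-0.0, -1.0, -0.002]]
ft_force: [-0.5, -9.5, 0.9]
opening: 0.018
```

Request:
{"op": "step_arm", "data": {
  "commands": [
    [0,0,0,0,0,0,-0.5],
    [0,0,0,0,0,0,-0.3],
    [0,0,0,0,0,0,0],
    [0,0,0,0,0,0,0.2],
    [0,0,0,0,0,0,0.2],
    [0,0,0,0,0,0,0.2]
  ]
}}

```text
t: 27.28
position: [0.5666, -0.0253, 0.166]
tool_rot: [[0.991, 0.0, -0.135], [0.135, 0.0, 0.991], [0.0, -1.0, 0.0]]
ft_force: [-0.0, 0.3, -1.0]
opening: 0.0517
```

```bash
python3 rel.py; python3 snap.py w17; python3 two.py 17;python3 sfit.py scene17.npz .0 312 195 390 232 .125 -.11; python3 - <<'E'
import numpy as np,cv2
a=np.load("w16.npz")["image"];b=np.load("w17.npz")["image"]
f=lambda i:cv2.resize(np.ascontiguousarray(i[120:260,250:400,::-1]),None,fx=2.6,fy=2.6,interpolation=cv2.INTER_CUBIC)
cv2.imwrite("pics/cmp.png",cv2.convertScaleAbs(np.hstack([f(a),f(b)]),alpha=1.8))
E
```

```text
t 27.28 slicer frame TCP 1.5 -228.2 166.0 mm; yaw err -0.0004 F [-0.01  0.34 -1.04] open 0.0517
27.2833 [ 0.5666 -0.0253  0.166 ] [[0.9908, 0.0, -0.1355], [0.1355, 0.0001, 0.9908], [0.0001, -1.0, 0.0001]] [-0.01  0.34 -1.04] 0.05170571076036119 [-0.09 -0.11  1.72  0.    1.54 -0.23]
bbox [323. 208.] [374. 222.] [[11, 13, 52, 15, 569]]
scene17.npz y,z,pitch(+cut low) [-0.0971  0.1255  0.004 ] 0.5168511796689804
```

View pics/cmp.png

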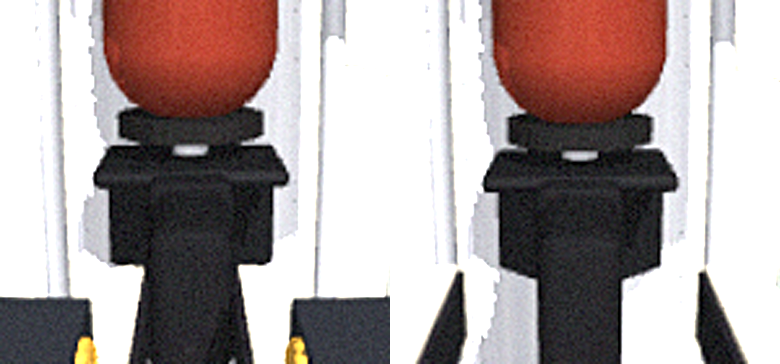

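Released. The pad is still pressed in, with only a sliver of stem left between pad and block. I'll retreat straight up.

Request:
{"op": "step_arm", "data": {
  "commands": [
    [0,0,0,0,0,0,0.6],
    [0,-0.3,0,0,0,0,0.6],
    [0,-0.7,0,0,0,0,0.6],
    [0,-1,0,0,0,0,0.6],
    [0,-1,0,0,0,0,0.6],
    [0,-1,0,0,0,0,0.6],
    [0,-1,0,0,0,0,0.6],
    [0,-1,0,0,0,0,0.6],
    [0,0,-1,0,0,0,0.6],
    [0,0,-1,0,0,0,0.6],
    [0,0,-1,0,0,0,0.6],
    [0,0,-1,0,0,0,0.6],
    [0,0,-1,0,0,0,0.6],
    [0,0,0,0,0,0,0.6],
    [0,0,0,0,0,0,0.6]
  ]
}}

```text
t: 28.68
position: [0.5834, -0.1501, 0.3161]
tool_rot: [[0.991, -0.0, -0.134], [0.134, 0.0, 0.991], [-0.0, -1.0, 0.0]]
ft_force: [0.3, 0.4, 0.4]
opening: 0.0745
```

```bash
python3 rel.py; python3 snap.py w18; python3 two.py 18;python3 sfit.py scene18.npz .0 312 195 390 232 .125 -.11; python3 - <<'E'
import numpy as np,cv2
a=np.load("w12.npz")["image"];b=np.load("w18.npz")["image"]
f=lambda i,r,c:cv2.convertScaleAbs(cv2.resize(np.ascontiguousarray(i[r:r+90,c:c+90,::-1]),None,fx=4.4,fy=4.4,interpolation=cv2.INTER_CUBIC),alpha=2)
cv2.imwrite("pics/cmp2.png",np.hstack([f(a,130,280),f(b,100,280)]))
E
```

```text
t 28.68 slicer frame TCP 1.2 -354.2 316.1 mm; yaw err -0.0023 F [0.33 0.38 0.41] open 0.0745
28.6833 [ 0.5834 -0.1501  0.3161] [[0.991, -0.0002, -0.1336], [0.1336, 0.0002, 0.991], [-0.0002, -1.0, 0.0002]] [0.33 0.38 0.41] 0.07454752653880199 [-0.29 -0.05  1.42  0.    1.77 -0.43]
bbox [323. 208.] [374. 222.] [[11, 13, 52, 15, 569]]
scene18.npz y,z,pitch(+cut low) [-0.0971  0.1254  0.005 ] 0.5087229171845807
```

View pics/w18.png

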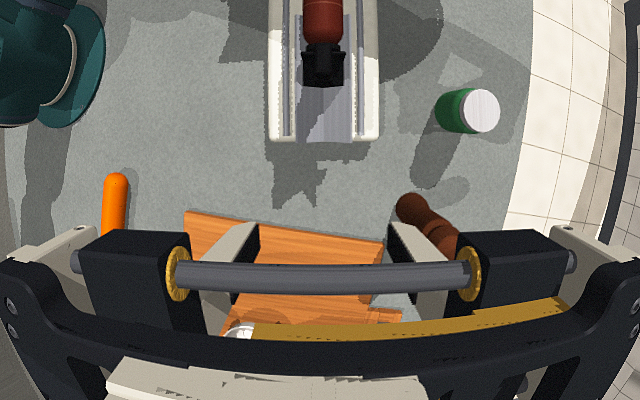

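View pics/cmp2.png

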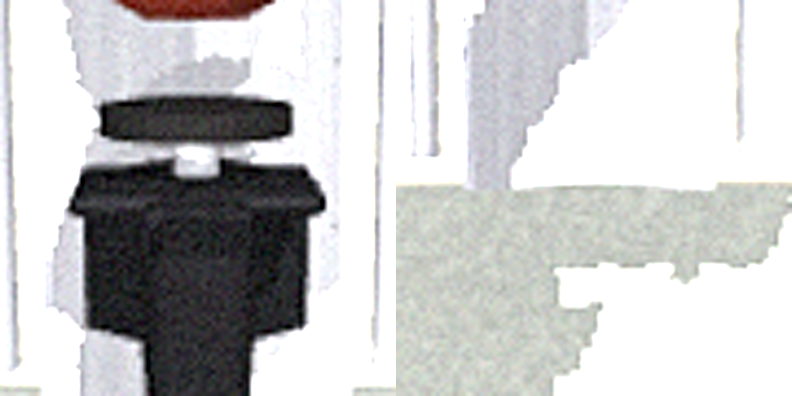

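View pics/scene18.png

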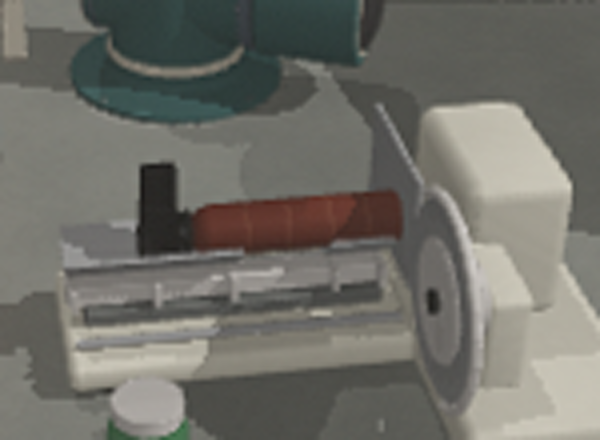

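```bash
python3 -c "
from rig import robot
print(robot.close_job())"
```

```text
the job is handed in; nothing more can be done
None
```

The salami is loaded in the slicer and the job is handed in, after about 29 of the 72 s. No verdict is reported, so these are my own checks.

**What I did**
- I took the dark red-brown salami from the oak board and left the orange look-alike alone. The first grip sat too high, so I regripped it lower.
- I turned it with the cut face to the gauge plate and lowered it until its weight came off the gripper. At touchdown I was pressing about 8 N into the vee.
- I let go with the pusher about 15 mm clear, then moved the pusher up with about 8.3 N of drag. The pad met the salami and slid it along until the gauge plate stopped it.
- I stopped at about 15.5 N on the wrist, eased off, released and backed away.

**Last checks**
- **Salami position:** the camera fit puts the axis 125.4 mm up with a tilt of about 0.005 rad. The cut face is about 3 mm past the gauge zero point, and nothing moved after I let go. The fit assumes the salami is centred in the vee sideways, so I did not measure that.
- **Forces:** the pad should be pressing with about 7 N. That is worked out from the wrist force minus the drag, because there is no direct reading. The wrist force fell to near zero after release.
- **Other objects:** the gripper touched none of the other items. The last pictures show the jar and pepper mill standing and only part of the tray, and I took no final full-scene picture to confirm the rest.

**Where readings disagreed**
- The wrist-camera tilt fit read about 0.1 rad too high, so I used the scene camera instead.
- The pusher grip suggested the slicer stands about 1.3 mm further sideways than I had measured. The vee centres the salami anyway.

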